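# Weigh a lot of wheel hubs on the bench scale

### The job

A handled can is still standing on the bench scale: lift it off and stand it upright, wholly on the round cork mat, then wake the empty scale with the power key and press the zero key. Move every hub (two or three) from the tray onto the platform, let go, press hold and then print, lay all the hubs back inside the tray, and finally press power again to switch off. The keys from left to right are power, zero, hold and print; press one at a time, right down, never zero with something on the platform nor hold or print with a hub missing from it, and do not disturb the other things.

Things in the scene. Friction and masses are not known exactly. Their poses are not given: they have to be found in the camera images.
- platform (a point): Centre of the top of the bench scale's flat steel platform, 200 (x) x 250 (y) mm, 60 mm above the bench, fixed, with a low rim 3 mm thick that stands 6 mm above it all round. x points across the scale away from its key console, y to the left, z up. The grey console (29 mm lower, 240 mm wide, 118 mm deep) lies before the platform, nearest the robot.
- tray_in (a point): Centre of the inner floor (3 mm above the bench) of the flat open aluminium tray, outside 320 (x, long side) x 170 (y) x 11 mm, walls 3 mm, fixed. The hubs start in it side by side about 100 mm apart along its x, each lying with its long axis roughly along the tray's y.
- mat_top (a point): Centre of the upper face (4 mm above the bench) of the round cork mat, 124 mm across, fixed, between the scale and the tray.
- can: Open steel can, 72 mm across, 70 mm tall, about 0.25 kg, with a stiff arched steel bail over the mouth. Origin at the centre of its underside, z up through the mouth; the bail lies in its y-z plane. It starts standing on the scale's platform.
- can_handle (a point): Middle of the straight top bar of the can's bail: a round bar 10 mm thick, straight for 52 mm along the can's y, 112 mm above the underside. It can be pinched from above across the can's x.
- front_hub_center (a point): Front hub with axle: 55 mm flanges 54 mm apart, barrel 25 mm thick between them, axle 130 mm long; about 0.25 kg. May be absent. This point is the centre, on its axis half-way up, 27.5 mm above what it lies on; its y is the hub's long axis, z up as it starts. It can be gripped at the middle across its x.
- bare_hub_center (a point): Bare aluminium hub shell without axle: 52 mm flanges 43 mm apart, 62 mm long, barrel 30 mm thick between the flanges; about 0.15 kg. May be absent. This point is the centre, on its axis half-way up, 26 mm above what it lies on; its y is the hub's long axis, z up as it starts. It can be gripped at the middle across its x.
- driver_hub_center (a point): Hub driver: axle 120 mm long with a fat middle piece (clutch cones) 37 mm thick and 25 mm long; about 0.15 kg. May be absent. This point is the centre, on its axis half-way up, 18.5 mm above what it lies on; its y is the hub's long axis, z up as it starts. It can be gripped at the middle across its x.
- key_power_top (a point): Centre of the top face of the power key, the first (leftmost seen from the robot) of four equal round grey spring keys, 28 mm across, 52 mm apart in a row on the scale's console, pressed straight down; the top stands 53 mm above the bench when up. z is up. The point moves with the key.
- key_power (a joint): Travel of the power key in m: 0 up, 0.006 fully down (about 5 N); it springs back. A press counts from 0.0045.
- key_zero_top (a point): Centre of the top face of the zero key, the second from the left of four equal round grey spring keys, 28 mm across, 52 mm apart in a row on the scale's console, pressed straight down; the top stands 53 mm above the bench when up. z is up. The point moves with the key.
- key_zero (a joint): Travel of the zero key in m: 0 up, 0.006 fully down (about 5 N); it springs back. A press counts from 0.0045.
- key_hold_top (a point): Centre of the top face of the hold key, the third from the left of four equal round grey spring keys, 28 mm across, 52 mm apart in a row on the scale's console, pressed straight down; the top stands 53 mm above the bench when up. z is up. The point moves with the key.
- key_hold (a joint): Travel of the hold key in m: 0 up, 0.006 fully down (about 5 N); it springs back. A press counts from 0.0045.
- key_print_top (a point): Centre of the top face of the print key, the fourth (rightmost seen from the robot) of four equal round grey spring keys, 28 mm across, 52 mm apart in a row on the scale's console, pressed straight down; the top stands 53 mm above the bench when up. z is up. The point moves with the key.
- key_print (a joint): Travel of the print key in m: 0 up, 0.006 fully down (about 5 N); it springs back. A press counts from 0.0045.
- oil_bottle: Bystander: oil bottle with a thin spout, 45 mm across, 165 mm tall, behind the work. Origin at its underside.
- spanner: Bystander: flat open-ended spanner, 30x148x6 mm, lying behind the scale. Origin at its underside.
- tape_roll: Bystander: tape roll, 62 mm across, 19 mm high, lying near the front edge of the bench. Origin at its underside.
- tyre_lever: Bystander: tyre lever, 17x117x11 mm, lying behind the mat. Origin at its underside.
- screwdriver: Bystander: screwdriver, 28x199x30 mm, lying behind the tray. Origin at its underside.
- chain_piece: Bystander: piece of chain, 17x147x8 mm, lying behind the scale. Origin at its underside.

How it is judged:
On the way, in this order (a step that is already met when the one before it is completed fails the run):
1. the can stands upright, released, wholly on the cork mat (horizontal distance between can and mat_top below 0.032 m and height (world z) of can below 0.012 m and angle between can's own z axis and vertical below 0.1 rad and linear speed of can below 0.03 m/s and contact force between the fingers and can below 0.3 N), for 0.2 s.
2. the power key is pressed right down (value of joint key_power above 0.0045 m and value of joint each of key_zero, key_hold, key_print below 0.002 m), for 0.05 s.
3. the zero key is pressed right down, the platform being empty (value of joint key_zero above 0.0045 m and value of joint each of key_power, key_hold, key_print below 0.002 m and not (x of front_hub_center in the frame of platform between -0.12 and 0.12 m and y of front_hub_center in the frame of platform between -0.145 and 0.145 m and z of front_hub_center in the frame of platform between 0 and 0.09 m) and not (x of bare_hub_center in the frame of platform between -0.12 and 0.12 m and y of bare_hub_center in the frame of platform between -0.145 and 0.145 m and z of bare_hub_center in the frame of platform between 0 and 0.09 m) and not (x of driver_hub_center in the frame of platform between -0.12 and 0.12 m and y of driver_hub_center in the frame of platform between -0.145 and 0.145 m and z of driver_hub_center in the frame of platform between 0 and 0.09 m)), for 0.05 s.
4. every hub rests on the platform, released (x of front_hub_center in the frame of platform between -0.1 and 0.1 m and y of front_hub_center in the frame of platform between -0.125 and 0.125 m and z of front_hub_center in the frame of platform between 0.005 and 0.07 m and linear speed of each of front_hub, bare_hub, driver_hub below 0.03 m/s and contact force between the fingers and front_hub below 0.3 N and x of bare_hub_center in the frame of platform between -0.1 and 0.1 m and y of bare_hub_center in the frame of platform between -0.125 and 0.125 m and z of bare_hub_center in the frame of platform between 0.005 and 0.07 m and contact force between the fingers and bare_hub below 0.3 N and x of driver_hub_center in the frame of platform between -0.1 and 0.1 m and y of driver_hub_center in the frame of platform between -0.125 and 0.125 m and z of driver_hub_center in the frame of platform between 0.005 and 0.07 m and contact force between the fingers and driver_hub below 0.3 N), for 0.2 s.
5. the hold key is pressed right down (value of joint key_hold above 0.0045 m and value of joint each of key_power, key_zero, key_print below 0.002 m), for 0.05 s.
6. the print key is pressed right down (value of joint key_print above 0.0045 m and value of joint each of key_power, key_zero, key_hold below 0.002 m), for 0.05 s.
7. every hub lies in the tray, released (x of front_hub_center in the frame of tray_in between -0.152 and 0.152 m and y of front_hub_center in the frame of tray_in between -0.077 and 0.077 m and z of front_hub_center in the frame of tray_in between 0.005 and 0.05 m and linear speed of each of front_hub, bare_hub, driver_hub below 0.03 m/s and contact force between the fingers and front_hub below 0.3 N and x of bare_hub_center in the frame of tray_in between -0.152 and 0.152 m and y of bare_hub_center in the frame of tray_in between -0.077 and 0.077 m and z of bare_hub_center in the frame of tray_in between 0.005 and 0.05 m and contact force between the fingers and bare_hub below 0.3 N and x of driver_hub_center in the frame of tray_in between -0.152 and 0.152 m and y of driver_hub_center in the frame of tray_in between -0.077 and 0.077 m and z of driver_hub_center in the frame of tray_in between 0.005 and 0.05 m and contact force between the fingers and driver_hub below 0.3 N), for 0.2 s.
8. the power key is pressed again (all of step 2 and x of front_hub_center in the frame of tray_in between -0.152 and 0.152 m and y of front_hub_center in the frame of tray_in between -0.077 and 0.077 m and z of front_hub_center in the frame of tray_in between 0.005 and 0.05 m and x of bare_hub_center in the frame of tray_in between -0.152 and 0.152 m and y of bare_hub_center in the frame of tray_in between -0.077 and 0.077 m and z of bare_hub_center in the frame of tray_in between 0.005 and 0.05 m and x of driver_hub_center in the frame of tray_in between -0.152 and 0.152 m and y of driver_hub_center in the frame of tray_in between -0.077 and 0.077 m and z of driver_hub_center in the frame of tray_in between 0.005 and 0.05 m), for 0.05 s.
At the end, for the whole second after the job is handed in: The can stands upright (within 0.1 rad) and at rest on the cork mat, its centre within 32 mm of the mat's centre; every hub present lies at rest with its centre inside the tray's walls and no higher than 50 mm over its floor; all keys are up (all of step 1 and all of step 7 and value of joint each of key_power, key_zero, key_hold, key_print below 0.002 m); the robot touches nothing.
It fails at once if two keys are held down at the same time (value of joint each of key_power, key_zero above 0.004 m or value of joint each of key_power, key_hold above 0.004 m or value of joint each of key_power, key_print above 0.004 m or value of joint each of key_zero, key_hold above 0.004 m or value of joint each of key_zero, key_print above 0.004 m or value of joint each of key_hold, key_print above 0.004 m).
It fails at once if the hold or the print key is pressed while a hub is off the platform (value of joint any of key_hold, key_print above 0.0045 m and not (x of front_hub_center in the frame of platform between -0.13 and 0.13 m and y of front_hub_center in the frame of platform between -0.155 and 0.155 m and z of front_hub_center in the frame of platform between -0.005 and 0.1 m and x of bare_hub_center in the frame of platform between -0.13 and 0.13 m and y of bare_hub_center in the frame of platform between -0.155 and 0.155 m and z of bare_hub_center in the frame of platform between -0.005 and 0.1 m and x of driver_hub_center in the frame of platform between -0.13 and 0.13 m and y of driver_hub_center in the frame of platform between -0.155 and 0.155 m and z of driver_hub_center in the frame of platform between -0.005 and 0.1 m)).
It fails at once if the zero key is pressed while the can or a hub stands on the platform (value of joint key_zero above 0.0045 m and ((x of can in the frame of platform between -0.11 and 0.11 m and y of can in the frame of platform between -0.135 and 0.135 m and z of can in the frame of platform between -0.01 and 0.05 m) or (x of front_hub_center in the frame of platform between -0.1 and 0.1 m and y of front_hub_center in the frame of platform between -0.125 and 0.125 m and z of front_hub_center in the frame of platform between 0 and 0.07 m) or (x of bare_hub_center in the frame of platform between -0.1 and 0.1 m and y of bare_hub_center in the frame of platform between -0.125 and 0.125 m and z of bare_hub_center in the frame of platform between 0 and 0.07 m) or (x of driver_hub_center in the frame of platform between -0.1 and 0.1 m and y of driver_hub_center in the frame of platform between -0.125 and 0.125 m and z of driver_hub_center in the frame of platform between 0 and 0.07 m))).
It fails at once if one of the bystanders is shifted by more than 6 cm (distance of any of oil_bottle, spanner, tape_roll, tyre_lever, screwdriver, chain_piece from where it was at the start of the episode above 0.06 m).
Of front_hub, bare_hub, driver_hub only 2 to 3 are there at a start; the rules pass over those that are not, and their reading is None.
At some moment in a run one of front_hub, bare_hub, driver_hub may be knocked a few centimetres aside while the robot is not near it.
Once in a run the grip may slacken for a moment while it holds something.
It also fails if it takes over 210 s, if anything falls off the work surface, if the arm or the gripper's body presses on something with over 40 N, if the wrist force passes 120 N, or if a joint passes its speed limit or range.

### The arm

A 6-joint arm with a two-finger parallel gripper is mounted at the origin on a cart in front of the work surface, level with it; the furniture and walls round the work are solid. World frame = base frame: x ahead of the robot, y to its left, z up, the work surface at z = 0. Lengths are in m, angles in rad, forces in N, time in s.
With the tool pointing down it reaches from about 0.35 to 0.85 m from the base axis. Payload 8.1 kg.
Tool frame: the origin (TCP) lies between the finger pads; the fingertips stand env.tip_extent ahead of it and the grasp point (between the pads) is the TCP (env.tip_extent is the distance from the TCP to the fingertips, in m); z points along the fingers, y is the direction in which the jaws open and shut (so a half turn about z gives the same grasp; the last joint's range is limited). The gripper opens to 93 mm and grips with 3 to 60 N. Pads are 15 mm wide; open, the fingers measure 128 mm over their backs; the gripper's body (75 mm by 188 mm) begins 65 mm behind the grasp point.
Start: joints at [1.236, 0.13, 1.488, -0, 1.523, -0.085], TCP at [0.148, 0.581, 0.238] pointing down, gripper open.
Joint ranges: [-2.96, 2.96], [-0.89, 2.26], [0.02, 2.5], [-1.34, 4.48], [0, 2.73], [-2.66, 2.66]. Speed limits (rad/s): [2.39, 2.39, 2.79, 3.14, 3.14, 3.14].

### API

Orientations are given as a unit quaternion [x, y, z, w].
In Python, from cell import env gives the robot as it stands. The module is installed in compiled form; this text tells all that it offers.
- The arm moves only by the tool carry_out, never from a script. Its argument "motion" is text: rows parted by semicolons, each of 5 numbers parted by spaces: the shift along the tool's x, y, z in m, then the turn about the tool's z in rad, then the opening in per cent of the stroke, from 0 (shut) to 100 (fully open). In form: dx dy dz turn fingers; .... A call has 1 to 5 rows; each row is the pose to reach, as a shift and turn from the pose commanded when the call began, along the tool's axes at that moment; what a row does not reach only later rows make up. A row lasts 1/10 s, in which the tool goes at most 50 mm and 8.59 degrees, less where a joint would pass 70% of its speed; a pose out of reach is approached as far as the arm can. A call with a gripper value outside its range is refused whole. The fingers move at their own pace and stop on an object; the grip force is fixed at half the most. Time passes only in rows, so rows that repeat a pose let the fingers close. It gives the time, the measured TCP pose, the force and the opening at its end, in the units of the state.
- env.sense(): the state, without advancing time (a new reading comes with each control period).
- env.camera(name): name is "scene" or "top"; returns a dict with "color" (480x640x3 uint8, blue, green, red), "range_z" (480x640 float32, m along the optical axis (not along the pixel's ray), 0 where there is no reading), "vertical_fov" (degrees; the focal length in pixels is half the picture's height over the tangent of half this angle, whatever the lens; pixels are square), "cx", "cy" (the principal point, pixels), "position" and "attitude" of the camera in the world. Camera axes: x right, y down, z forward; pixel columns grow to the right and rows downward; lengths in m; the calibration is good to about 2 mm. A picture is of the moment at which its call begins.
- env.finish_job(): hands the job in, once; it reports no verdict.
The state is a dict: "time": time; "joint_pos": joint angles; "qvel": joint speeds; "joint_torque": joint torques, N m; "position": TCP position; "tcp_rot": TCP orientation; "ft_force": force on the tool from outside, world axes, zero at the start; "wrist_torque": the same for the moment, N m; "opening": finger opening in m.
Only numpy, scipy, OpenCV 4.12 (cv2) and the standard library are available. Lean on these libraries where they do the work, as an engineer would, in place of code of your own. Each camera call takes 0.05 s, during which the arm holds its last target.

## Working session

There is one attempt and no reset: what is moved stays moved. The work goes in short steps, Python scripts to look and compute and a tool call to move; the robot and the scene stay as the last step left them, time stands still between calls to the robot, and variables do not carry over. Pictures are saved under pics/ and viewed, and the job is handed in when it is done.

Besides the shell and the picture viewer there is one more tool, called after "Request:" as name(argument=value, ...), one argument or row to a line, values as JSON. carry_out: Moves the arm, as the interface text tells. Its arguments: {"type":"object","properties":{"motion":{"type":"string"}},"required":["motion"]}

```bash
mkdir -p pics
cat > h.py <<'E'
import numpy as np, cv2
from cell import env
from scipy.spatial.transform import Rotation as R
def cam(n):
    c=env.camera(n); np.savez('%s.npz'%n,**{k:np.asarray(v) for k,v in c.items()}); return c
def pts(c):
    H,W=c['range_z'].shape; f=H/2/np.tan(np.radians(float(c['vertical_fov']))/2)
    v,u=np.mgrid[:H,:W]; z=c['range_z']
    P=np.stack([(u-c['cx'])/f*z,(v-c['cy'])/f*z,z],-1)
    a=np.asarray(c['attitude']); M=R.from_quat(a).as_matrix() if a.size==4 else a.reshape(3,3)
    return P@M.T+np.asarray(c['position'])
def st():
    s=env.sense(); print({k:np.round(np.asarray(s[k]),4).tolist() for k in ('time','position','tcp_rot','ft_force','opening','joint_pos')}); return s
E
python3 - <<'E'
from h import *
s=st(); print(env.tip_extent)
for n in('scene','top'):
    c=cam(n); cv2.imwrite('pics/%s0.png'%n,c['color']); print(n,c['vertical_fov'],c['cx'],c['cy'],c['position'],c['attitude'])
E
```

```text
{'time': 0.0, 'position': [0.1481, 0.5809, 0.2366], 'tcp_rot': [0.1246, 0.9922, -0.0009, -0.0002], 'ft_force': [0.0527, -0.4956, -0.5982], 'opening': 0.0925, 'joint_pos': [1.2356, 0.1312, 1.4893, -0.0, 1.523, -0.0854]}
0.019
scene 56.313565614018145 319.54294945710944 241.8491139999388 [ 0.2765918  -0.48372158  0.84559533] [ 0.91085751 -0.23620664  0.08454692 -0.32771456]
top 49.89378212679919 321.8534316103649 240.08599683763936 [0.50778016 0.05803379 1.39267921] [-0.70153708  0.7122797  -0.00883515  0.02062249]
```

View pics/scene0.png

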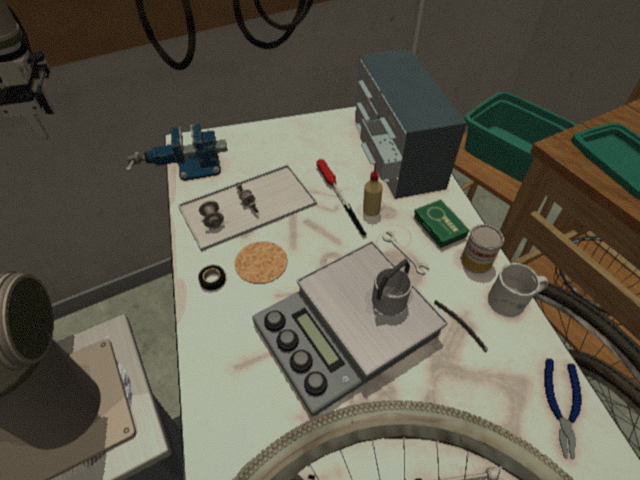

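View pics/top0.png

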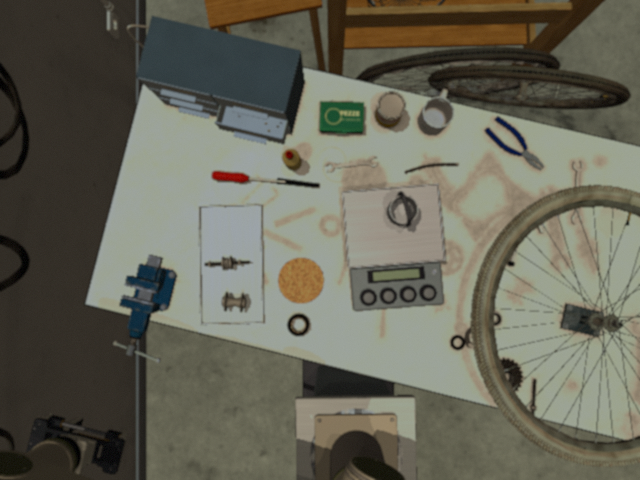

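Run:
```python
from h import *
c=np.load('top.npz'); P=pts(c); im=c['color']
def crop(n,u0,u1,v0,v1):
    k=min(800//(u1-u0),600//(v1-v0)); cv2.imwrite('pics/'+n,cv2.resize(im[v0:v1,u0:u1],None,fx=k,fy=k,interpolation=cv2.INTER_CUBIC)); print(n,k)
crop('c_tray.png',190,330,190,340); crop('c_scale.png',330,460,170,320)
for uv in [(301,280),(402,212),(368,297),(388,296),(409,295),(430,293),(200,207),(262,205),(203,323),(265,321),(343,193),(440,185),(349,268),(443,261),(236,301),(228,264),(299,324)]:
    print(uv,np.round(P[uv[1],uv[0]],3))
x0=P[...,0];y0=P[...,1];z0=P[...,2]
# mat fit: brown color
hsv=cv2.cvtColor(im,cv2.COLOR_BGR2HSV)
```

```text
c_tray.png 4
c_scale.png 4
(301, 280) [0.459 0.138 0.007]
(402, 212) [ 0.633 -0.128  0.062]
(368, 297) [ 0.415 -0.037  0.052]
(388, 296) [ 0.416 -0.089  0.048]
(409, 295) [ 0.418 -0.143  0.051]
(430, 293) [ 0.423 -0.196  0.056]
(200, 207) [0.661 0.41  0.005]
(262, 205) [0.664 0.242 0.003]
(203, 323) [0.348 0.404 0.003]
(265, 321) [0.351 0.237 0.002]
(343, 193) [0.684 0.023 0.063]
(440, 185) [ 0.71  -0.241  0.   ]
(349, 268) [0.491 0.011 0.069]
(443, 261) [ 0.505 -0.246 -0.009]
(236, 301) [0.408 0.307 0.042]
(228, 264) [0.505 0.33  0.031]
(299, 324) [ 0.341  0.146 -0.002]
```

Run:
```python
from h import *
c=np.load('top.npz'); P=pts(c)
x,y,z=P[...,0],P[...,1],P[...,2]
# handle: high points above platform
m=(z>0.15)&(x>0.5)&(x<0.75)&(y<0)&(y>-.3); print('bail',m.sum(),P[m].min(0),P[m].max(0),P[m].mean(0))
q=P[m&(z>.163)]; print(len(q),q[:,2].max(),q.mean(0)); u,s,v=np.linalg.svd(q-q.mean(0)); print(s,v[0])
m=(z>0.055)&(z<.1)&(x>0.5)&(x<0.8)&(y<0)&(y>-.3)
print(cv2.minAreaRect((P[m&(z<.075)][:,:2]*1000).astype(np.float32)))
vv,uu=np.where((z>0.015)&(x>.35)&(x<.75)&(y>.18)&(y<.36))
q=P[vv,uu]
n,l=cv2.connectedComponents(((z>0.012)&(x>.35)&(x<.75)&(y>.15)&(y<.36)).astype(np.uint8))
for i in range(1,n):
    q=P[l==i]
    if len(q)>15: print(len(q),q.min(0),q.max(0),cv2.minAreaRect((q[:,:2]*1000).astype(np.float32)))
im=c['color'];hsv=cv2.cvtColor(im,cv2.COLOR_BGR2HSV).astype(int)
m=(hsv[...,1]>70)&(x>.4)&(x<.6)&(y>.02)&(y<.18)
n,l,s,ce=cv2.connectedComponentsWithStats(m.astype(np.uint8)); i=1+np.argmax(s[1:,4]); print(s[i],ce[i],cv2.minEnclosingCircle((P[l==i][:,:2]*1000).astype(np.float32)))
# tray walls
m=(z>.008)&(x>.3)&(x<.75)&(y>.15)&(y<.36)
print(m.sum(),cv2.minAreaRect((P[m][:,:2]*1000).astype(np.float32)))
```

```text
bail 143 [ 0.59031181 -0.13402674  0.15175963] [ 0.67264323 -0.10868556  0.18143267] [ 0.63140504 -0.12137436  0.17230537]
123 0.18143266702393213 [ 0.63193839 -0.12135506  0.17493011]
[0.22058843 0.04199735 0.03029723] [-0.97106669 -0.23683231 -0.03065833]
((598.2063598632812, -112.17105102539062), (200.08201599121094, 232.81878662109375), 3.423609495162964)
354 [0.72150486 0.17746507 0.01239841] [0.74985757 0.35988318 0.03390295] ((731.4055786132812, 269.0234375), (182.690673828125, 27.069120407104492), 81.65795135498047)
209 [0.48953683 0.27479122 0.01209457] [0.52404925 0.359724   0.04301154] ((509.720458984375, 317.61572265625), (34.40702819824219, 84.59215545654297), 6.156476974487305)
302 [0.37872766 0.28528462 0.01296054] [0.431925   0.34857651 0.05976061] ((405.1462097167969, 316.5472717285156), (62.476318359375, 50.264827728271484), 84.91512298583984)
45 [0.35127393 0.15173945 0.01398464] [0.37013023 0.17359065 0.02511789] ((359.7643737792969, 161.9942626953125), (12.734707832336426, 28.173736572265625), 33.970157623291016)
[ 286  258   38   45 1445] [302.81453287 280.02629758] ((461.17437744140625, 118.56488037109375), 76.39453887939453)
1458 ((524.9686279296875, 255.01821899414062), (449.92755126953125, 209.58828735351562), 0.061338599771261215)
```

View pics/c_tray.png

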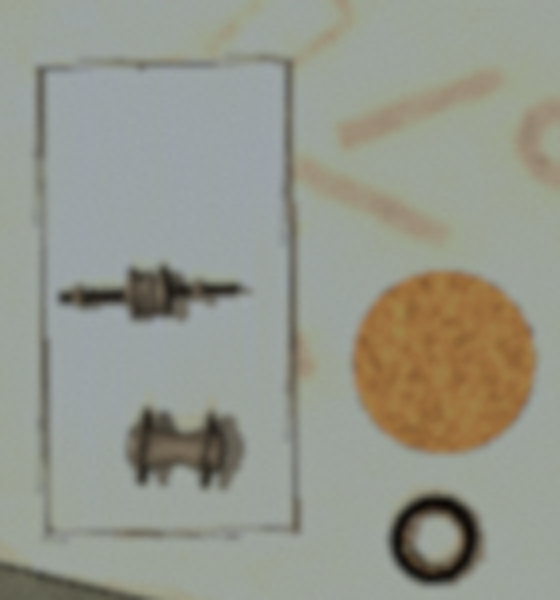

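View pics/c_scale.png

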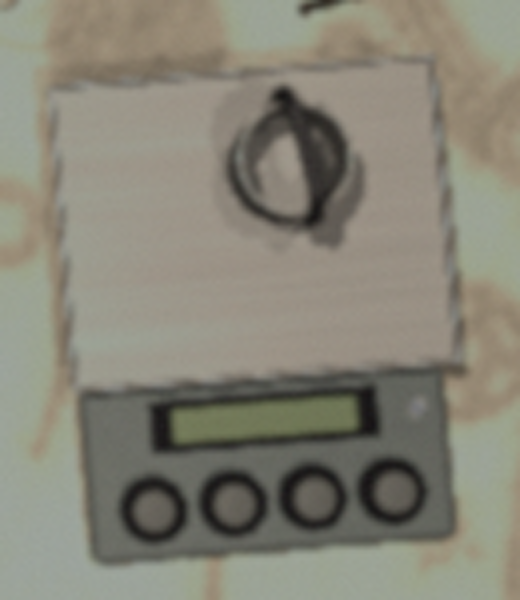

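```bash
cat >> h.py <<'E'
def ray(c,u,v,zp):
    H=480; f=H/2/np.tan(np.radians(float(c['vertical_fov']))/2)
    a=np.asarray(c['attitude']); M=R.from_quat(a).as_matrix()
    d=M@np.array([(u-c['cx'])/f,(v-c['cy'])/f,1]); p=np.asarray(c['position']); return p+d*(zp-p[2])/d[2]
E
python3 - <<'E'
from h import *
c=np.load('top.npz'); P=pts(c);x,y,z=P[...,0],P[...,1],P[...,2]
for n,u,v,zz in [('power',155,509,.053),('zero',233,503,.053),('hold',312,496,.053),('print',392,490,.053),('p1',52,90,.066),('p2',433,60,.066),('p3',463,368,.066),('p4',75,387,.066)]:
    print(n,np.round(ray(c,330+u/4,170+v/4,zz)[:2],4))
for n,u,v,zz in [('mat',445,362,.004),('t1',40,66,.011),('t2',290,60,.011),('t3',46,533,.011),('t4',298,528,.011),('bare',184,447,.04),('driver',153,293,.035)]:
    print(n,np.round(ray(c,190+u/4,190+v/4,zz)[:2],4))
s=np.load('scene.npz'); im=s['color']
def crop(n,u0,u1,v0,v1):
    k=min(800//(u1-u0),600//(v1-v0)); cv2.imwrite('pics/'+n,cv2.resize(im[v0:v1,u0:u1],None,fx=k,fy=k,interpolation=cv2.INTER_CUBIC)); print(n,k)
crop('s_scale.png',240,460,235,420); crop('s_tray.png',170,330,150,300)
E
```

```text
power [ 0.4141 -0.039 ]
zero [ 0.4173 -0.0893]
hold [ 0.4211 -0.1403]
print [ 0.4242 -0.1918]
p1 [0.6854 0.0233]
p2 [ 0.7006 -0.2222]
p3 [ 0.5022 -0.2365]
p4 [0.4937 0.0117]
mat [0.458  0.1377]
t1 [0.6614 0.4082]
t2 [0.6626 0.2391]
t3 [0.3481 0.4057]
t4 [0.3492 0.2369]
bare [0.4062 0.3074]
driver [0.5073 0.328 ]
s_scale.png 3
s_tray.png 4
```

View pics/s_scale.png

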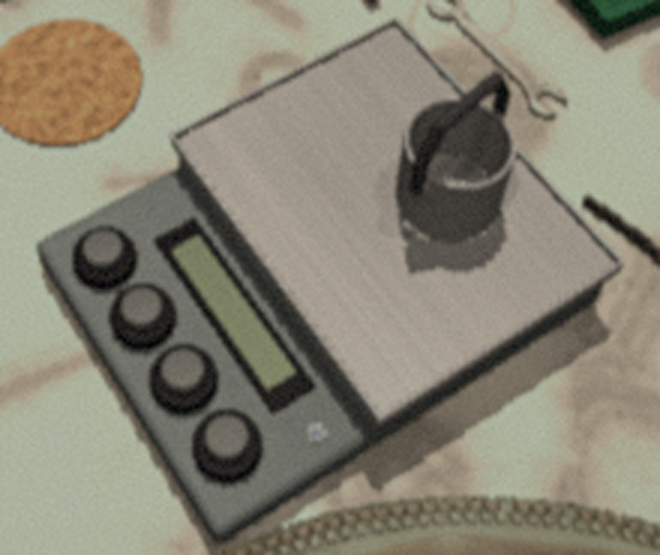

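View pics/s_tray.png

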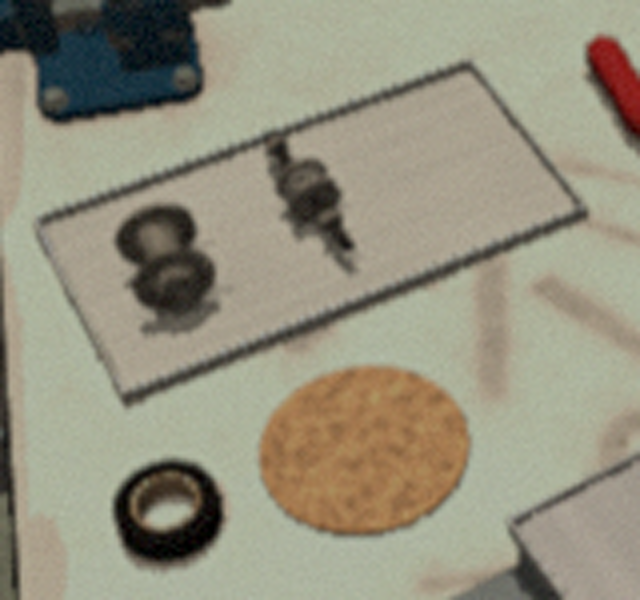

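```bash
cat >> h.py <<'E'
def plan(p=None,jaw=None,dz=None):
    s=env.sense(); q=np.asarray(s['tcp_rot']); M=R.from_quat(q).as_matrix(); pos=np.asarray(s['position'])
    ja=np.degrees(np.arctan2(M[1,1],M[0,1])); 
    out='t %.1f pos %s jaw %.1f tilt %.1f F %s open %.4f q6 %.2f'%(s['time'],np.round(pos,4),ja,np.degrees(np.arccos(-M[2,2])),np.round(s['ft_force'],1),s['opening'],s['joint_pos'][5])
    if p is not None:
        p=[pos[i] if p[i] is None else p[i] for i in range(3)]
        d=M.T@(np.array(p)-pos); t=0 if jaw is None else -(np.radians((jaw-ja)))
        out+='\n-> %.4f %.4f %.4f %.3f'%(*d,t)
    print(out)
E
python3 - <<'E'
from h import *
s=np.load('scene.npz')
print(ray(s,275,317,.053),ray(s,316,380.7,.053),ray(s,261.2,262.5,.004))
P=pts(s); x,y,z=P[...,0],P[...,1],P[...,2]
m=(z>.158)&(x>.56)&(x<.72)&(y<0)&(y>-.2); q=P[m]; print(q.min(0),q.max(0),q.mean(0),np.linalg.svd(q-q.mean(0))[2][0])
plan([.632,-.1215,.30],103.7)
E
```

```text
[ 0.42035489 -0.03899091  0.053     ] [ 0.42874105 -0.19528979  0.053     ] [0.46364603 0.13604255 0.004     ]
[ 0.59912541 -0.13484497  0.15834937] [ 0.6708644  -0.11315629  0.18033017] [ 0.63179084 -0.12518289  0.17362023] [-0.97191844 -0.21517797 -0.09525223]
t 0.1 pos [0.1482 0.5809 0.2367] jaw 75.7 tilt 0.1 F [-0.1  0.4 -0.3] open 0.0929 q6 -0.09
-> -0.6425 -0.5611 -0.0625 -0.489
```

Request:
carry_out(
  motion="0 0 -0.065 -0.1 100; -0.15 -0.13 -0.065 -0.2 100; -0.15 -0.13 -0.065 -0.3 100; -0.2 -0.18 -0.065 -0.4 100; -0.2 -0.18 -0.065 -0.49 100",
)

```text
time: 0.6
position: [0.2602, 0.4141, 0.2993]
tcp_rot: [-0.122, 0.993, -0.0, -0.0]
ft_force: [0.9, 0.8, 0.6]
opening: 0.0933
```

```bash
python3 -c "
from h import *
plan([.632,-.123,.30],103.3)"
```

```text
t 0.6 pos [0.2602 0.4141 0.2993] jaw 104.0 tilt 0.0 F [0.9 0.8 0.6] open 0.0933 q6 -0.91
-> -0.2305 -0.6112 -0.0006 0.013
```

Request:
carry_out(
  motion="-0.09 -0.235 0 0.013 100; -0.09 -0.235 0 0.013 100; -0.09 -0.235 0 0.013 100; -0.09 -0.235 0 0.013 100; -0.09 -0.235 0 0.013 100",
)

```text
time: 1.1
position: [0.4026, 0.2084, 0.2994]
tcp_rot: [-0.113, 0.994, 0.0, -0.0]
ft_force: [0.2, 0.5, 0.9]
opening: 0.0929
```

Request:
carry_out(
  motion="-0.09 -0.235 0 0 100; -0.09 -0.235 0 0 100; -0.09 -0.235 0 0 100; -0.09 -0.235 0 0 100; -0.09 -0.235 0 0 100",
)

```text
time: 1.6
position: [0.5424, 0.0009, 0.2992]
tcp_rot: [-0.113, 0.994, 0.0, -0.0]
ft_force: [1.0, 0.3, 0.1]
opening: 0.0929
```

```bash
python3 -c "
from h import *
plan([.632,-.123,.30],103.3)"
```

```text
t 1.6 pos [0.5424 0.0009 0.2992] jaw 103.0 tilt 0.0 F [1.  0.3 0.1] open 0.0929 q6 -1.89
-> -0.0594 -0.1409 -0.0008 -0.005
```

Request:
carry_out(
  motion="-0.059 -0.141 0 0 100; -0.059 -0.141 0 0 100; -0.059 -0.141 0 0 100; -0.059 -0.141 0 0 100; -0.059 -0.141 0.07 0 100",
)

```text
time: 2.1
position: [0.635, -0.1238, 0.2558]
tcp_rot: [-0.112, 0.994, -0.002, 0.005]
ft_force: [2.0, -0.3, 1.6]
opening: 0.0933
```

Run:
```python
from h import *
plan([.632,-.123,.172],103.3)
c=cam('scene'); cv2.imwrite('pics/a1.png',cv2.resize(c['color'][180:360,260:480],None,fx=3,fy=3))
```

```text
t 2.1 pos [ 0.635  -0.1238  0.2558] jaw 102.9 tilt 0.7 F [ 2.  -0.3  1.6] open 0.0933 q6 -2.07
-> 0.0036 0.0019 0.0838 -0.007
```

View pics/a1.png

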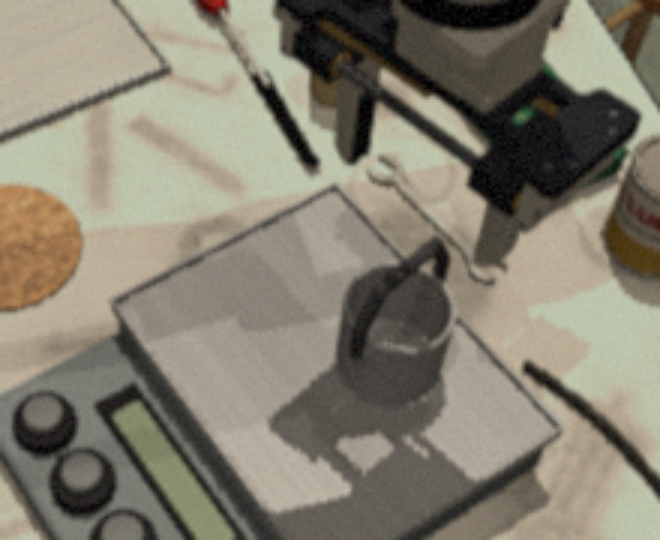

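Request:
carry_out(
  motion="0 0 0.04 0 100; 0 0 0.065 0 100; 0 0 0.065 0 100; 0 0 0.065 0 100; 0 0 0.065 0 100",
)

```text
time: 2.65
position: [0.6321, -0.1211, 0.1873]
tcp_rot: [-0.114, 0.994, -0.001, 0.001]
ft_force: [0.6, 0.7, -0.5]
opening: 0.093
```

Run:
```python
from h import *
plan([.632,-.123,.172],103.3)
```

```text
t 2.6 pos [ 0.6321 -0.1211  0.1873] jaw 103.0 tilt 0.2 F [ 0.6  0.7 -0.5] open 0.0930 q6 -2.07
-> 0.0005 -0.0018 0.0153 -0.005
```

Request:
carry_out(
  motion="0 -0.002 0.016 0 100; 0 -0.002 0.016 0 100; 0 -0.002 0.016 0 100; 0 -0.002 0.016 0 50; 0 -0.002 0.016 0 40",
)

```text
time: 3.15
position: [0.6317, -0.1232, 0.169]
tcp_rot: [-0.113, 0.994, -0.0, 0.0]
ft_force: [0.2, -0.0, 0.2]
opening: 0.081
```

Request:
carry_out(
  motion="0 0 0 0 25; 0 0 0 0 15; 0 0 0 0 5; 0 0 0 0 0; 0 0 0 0 0",
)

```text
time: 3.65
position: [0.6315, -0.1231, 0.1686]
tcp_rot: [-0.113, 0.994, -0.0, 0.0]
ft_force: [0.8, -0.2, -0.8]
opening: 0.0415
```

Request:
carry_out(
  motion="0 0 0 0 0; 0 0 0 0 0; 0 0 0 0 0; 0 0 0 0 0; 0 0 0 0 0",
)

```text
time: 4.15
position: [0.6315, -0.1232, 0.1686]
tcp_rot: [-0.113, 0.994, -0.0, 0.0]
ft_force: [1.1, -0.7, -1.0]
opening: 0.0091
```

Run:
```python
from h import *
plan([.632,-.123,.172],103.3)
```

```text
t 4.2 pos [ 0.6315 -0.1232  0.1686] jaw 103.0 tilt 0.0 F [ 1.1 -0.7 -1. ] open 0.0091 q6 -2.07
-> -0.0005 0.0001 -0.0034 -0.005
```

Request:
carry_out(
  motion="0 0 0 0 0; 0 0 -0.02 0 0; 0 0 -0.04 0 0; 0 0 -0.06 0 0; 0 0 -0.08 0 0",
)

```text
time: 4.65
position: [0.631, -0.1228, 0.2485]
tcp_rot: [-0.113, 0.994, 0.0, -0.001]
ft_force: [1.2, -0.7, -3.2]
opening: 0.0089
```

Request:
carry_out(
  motion="0 0 0 0 0; 0 0 0 0 0; 0 0 0 0 0; 0 0 0 0 0; 0 0 0 0 0",
)

```text
time: 5.15
position: [0.6309, -0.1229, 0.2472]
tcp_rot: [-0.113, 0.994, 0.0, -0.001]
ft_force: [-0.2, -0.4, -3.0]
opening: 0.0091
```

Run:
```python
from h import *
plan([.461,.137,None],103.3)
c=cam('scene'); cv2.imwrite('pics/a2.png',cv2.resize(c['color'][180:360,220:480],None,fx=3,fy=3))
```

```text
t 5.2 pos [ 0.6309 -0.1229  0.2472] jaw 103.0 tilt 0.1 F [-0.2 -0.4 -3. ] open 0.0091 q6 -2.07
-> 0.1070 0.2915 0.0005 -0.005
```

View pics/a2.png

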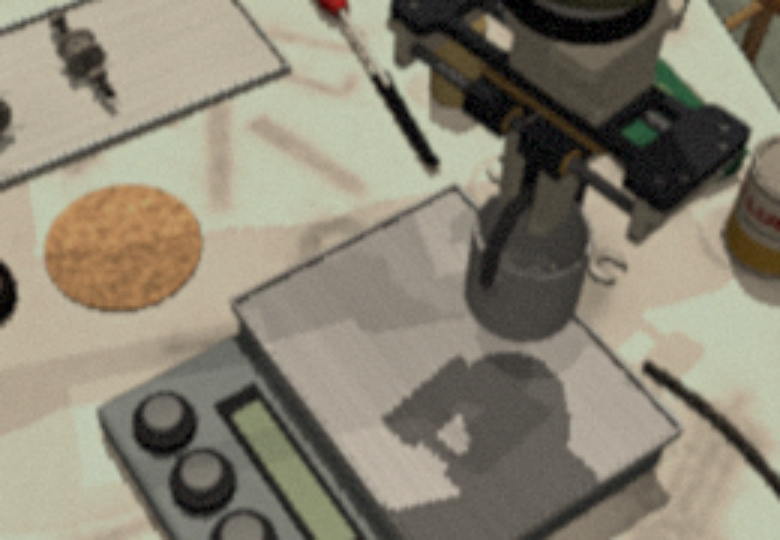

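Request:
carry_out(
  motion="0.01 0.025 0 0 0; 0.02 0.055 0 0 0; 0.03 0.085 0 0 0; 0.04 0.115 0 0 0; 0.05 0.145 0 0 0",
)

```text
time: 5.7
position: [0.5493, 0.0079, 0.2484]
tcp_rot: [-0.113, 0.994, 0.0, -0.0]
ft_force: [0.5, -0.3, -3.8]
opening: 0.0091
```

Request:
carry_out(
  motion="0.01 0.03 0 0 0; 0.02 0.06 0 0 0; 0.03 0.09 0 0 0; 0.043 0.12 0 0 0; 0.057 0.147 0 0 0",
)

```text
time: 6.2
position: [0.4605, 0.1384, 0.2485]
tcp_rot: [-0.113, 0.994, 0.0, 0.0]
ft_force: [0.9, 0.4, -2.3]
opening: 0.0091
```

Request:
carry_out(
  motion="0 0 0 0 0; 0 0 0 0 0; 0 0 0 0 0; 0 0 0 0 0; 0 0 0 0 0",
)

```text
time: 6.7
position: [0.4618, 0.1367, 0.2485]
tcp_rot: [-0.113, 0.994, -0.0, -0.0]
ft_force: [-0.3, 0.6, -2.9]
opening: 0.0089
```

Run:
```python
from h import *
plan([.461,.137,.113],103.3)
c=cam('scene'); cv2.imwrite('pics/a3.png',cv2.resize(c['color'][150:330,160:420],None,fx=3,fy=3))
```

```text
t 6.7 pos [0.4618 0.1367 0.2485] jaw 103.0 tilt 0.0 F [-0.3  0.6 -2.9] open 0.0089 q6 -1.62
-> 0.0007 0.0005 0.1355 -0.006
```

View pics/a3.png

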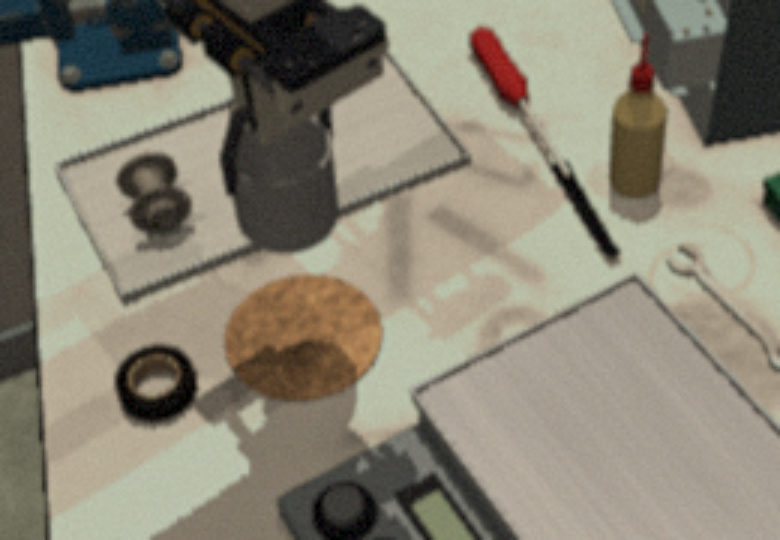

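Can still upright in the grip at about (285,190) in the crop; lower it.

Request:
carry_out(
  motion="0 0 0.03 0 0; 0 0 0.06 0 0; 0 0 0.09 0 0; 0 0 0.115 0 0; 0 0 0.12 0 0",
)

```text
time: 7.25
position: [0.4592, 0.1365, 0.125]
tcp_rot: [-0.113, 0.994, -0.0, -0.003]
ft_force: [-0.8, -0.3, -3.5]
opening: 0.0093
```

Request:
carry_out(
  motion="0 0 0.003 0 0; 0 0 0.006 0 0; 0 0 0.009 0 0; 0 0 0.012 0 0; 0 0 0.014 0 0",
)

```text
time: 7.75
position: [0.4618, 0.1374, 0.115]
tcp_rot: [-0.113, 0.994, 0.0, 0.0]
ft_force: [-0.2, -1.1, -3.4]
opening: 0.0091
```

Run:
```python
from h import *
plan([.461,.137,.113],103.3)
```

```text
t 7.8 pos [0.4618 0.1374 0.115 ] jaw 103.0 tilt 0.1 F [-0.2 -1.1 -3.4] open 0.0091 q6 -1.62
-> 0.0009 -0.0002 0.0020 -0.005
```

Request:
carry_out(
  motion="0 0 0.001 0 0; 0 0 0.001 0 0; 0 0 0.002 0 0; 0 0 0.002 0 0; 0 0 0.002 0 0",
)

```text
time: 8.25
position: [0.4615, 0.1373, 0.1126]
tcp_rot: [-0.113, 0.994, 0.0, 0.0]
ft_force: [0.2, 0.5, -3.3]
opening: 0.0094
```

Request:
carry_out(
  motion="0 0 0 0 0; 0 0 0.001 0 0; 0 0 0.001 0 0; 0 0 0.001 0 0; 0 0 0.001 0 0",
)

```text
time: 8.75
position: [0.462, 0.1374, 0.1127]
tcp_rot: [-0.113, 0.994, 0.0, 0.001]
ft_force: [-1.8, -0.9, 6.0]
opening: 0.0088
```

Request:
carry_out(
  motion="0 0 0 0 10; 0 0 0 0 30; 0 0 0 0 50; 0 0 0 0 70; 0 0 0 0 80",
)

```text
time: 9.25
position: [0.4615, 0.1373, 0.1116]
tcp_rot: [-0.113, 0.994, 0.0, 0.0]
ft_force: [0.1, 0.8, 0.1]
opening: 0.0366
```

Request:
carry_out(
  motion="0 0 0 0 80; 0 0 0 0 80; 0 0 0 0 80; 0 0 -0.02 0 80; 0 0 -0.06 0 80",
)

```text
time: 9.75
position: [0.4588, 0.1368, 0.1687]
tcp_rot: [-0.113, 0.994, -0.0, -0.004]
ft_force: [0.2, 0.8, -0.3]
opening: 0.0736
```

Request:
carry_out(
  motion="0 0 -0.05 0 80; 0 0 -0.08 0 80; 0 0 -0.08 0 40; 0 0 -0.08 0 10; 0 0 -0.08 0 0",
)

```text
time: 10.25
position: [0.4607, 0.1372, 0.2499]
tcp_rot: [-0.113, 0.994, -0.0, -0.001]
ft_force: [0.4, 0.5, -0.8]
opening: 0.055
```

Run:
```python
from h import *
plan([.417,-.039,.15],103.3)
c=cam('scene'); cv2.imwrite('pics/a4.png',cv2.resize(c['color'][150:330,160:420],None,fx=3,fy=3))
```

```text
t 10.2 pos [0.4607 0.1372 0.2499] jaw 103.0 tilt 0.1 F [ 0.4  0.5 -0.8] open 0.0550 q6 -1.62
-> 0.0820 -0.1618 0.1000 -0.005
```

View pics/a4.png

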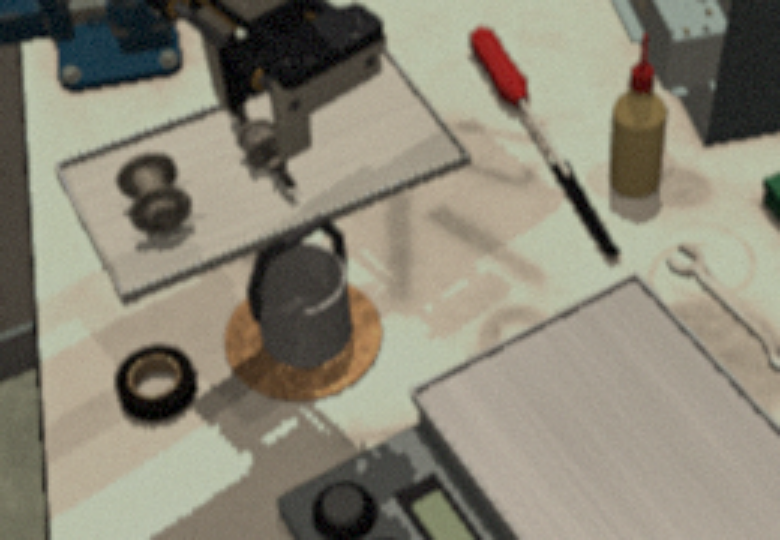

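Request:
carry_out(
  motion="0.016 -0.032 0 0.15 0; 0.032 -0.064 0 0.3 0; 0.048 -0.096 0 0.45 0; 0.064 -0.128 0 0.6 0; 0.082 -0.162 0 0.75 0",
)

```text
time: 10.8
position: [0.4168, -0.0399, 0.2498]
tcp_rot: [0.261, 0.965, -0.0, -0.001]
ft_force: [0.1, 0.1, -0.2]
opening: 0.011
```

Request:
carry_out(
  motion="0 0 0 0.15 0; 0 0 0 0.3 0; 0 0 0 0.45 0; 0 0 0 0.6 0; 0 0 0 0.75 0",
)

```text
time: 11.3
position: [0.4172, -0.0389, 0.2498]
tcp_rot: [0.597, 0.802, -0.001, -0.001]
ft_force: [-0.2, 0.3, -0.1]
opening: 0.0006
```

Run:
```python
from h import *
plan([.417,-.039,.10],0)
```

```text
t 11.3 pos [ 0.4172 -0.0389  0.2498] jaw 16.7 tilt 0.2 F [-0.2  0.3 -0.1] open 0.0006 q6 -0.51
-> -0.0002 0.0002 0.1498 0.292
```

Request:
carry_out(
  motion="0 0 0.03 0.15 0; 0 0 0.07 0.29 0; 0 0 0.11 0.29 0; 0 0 0.15 0.29 0; 0 0 0.15 0.29 0",
)

```text
time: 11.8
position: [0.4123, -0.0378, 0.0946]
tcp_rot: [0.704, 0.71, -0.004, -0.005]
ft_force: [-0.8, 0.5, -0.0]
opening: 0.0007
```

Request:
carry_out(
  motion="0 0 0 0 0; 0 0 0.01 0 0; 0 0 0.01 0 0; 0 0 0.02 0 0; 0 0 0.02 0 0",
)

```text
time: 12.3
position: [0.4178, -0.039, 0.081]
tcp_rot: [0.704, 0.71, -0.0, -0.0]
ft_force: [-0.7, 0.6, -0.3]
opening: 0.0006
```

Run:
```python
from h import *
plan([.417,-.039,.066],0)
c=cam('scene'); cv2.imwrite('pics/a5.png',cv2.resize(c['color'][220:420,200:460],None,fx=3,fy=3))
c=cam('top'); cv2.imwrite('pics/a5t.png',cv2.resize(c['color'][190:340,200:450],None,fx=3,fy=3))
```

```text
t 12.3 pos [ 0.4178 -0.039   0.081 ] jaw 0.5 tilt 0.0 F [-0.7  0.6 -0.3] open 0.0006 q6 -0.22
-> -0.0000 -0.0008 0.0150 0.008
```

View pics/a5.png

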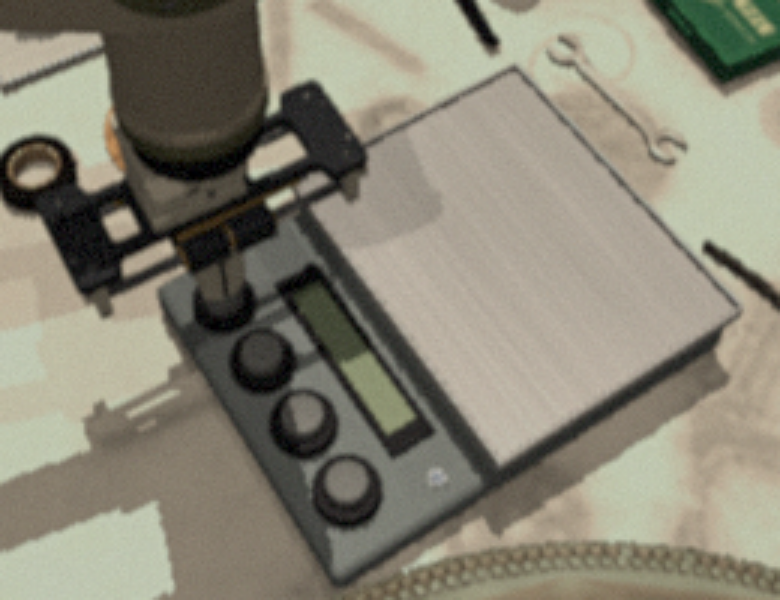

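View pics/a5t.png

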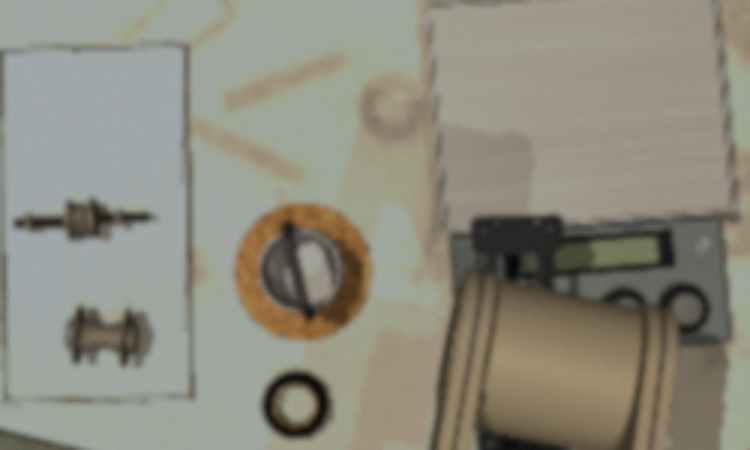

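Request:
carry_out(
  motion="0 0 0.005 0 0; 0 0 0.01 0 0; 0 0 0.013 0 0; 0 0 0.015 0 0; 0 0 0.016 0 0",
)

```text
time: 12.9
position: [0.4184, -0.0391, 0.0661]
tcp_rot: [0.704, 0.71, 0.0, 0.0]
ft_force: [-3.8, 1.0, 15.5]
opening: 0.0005
```

Request:
carry_out(
  motion="0 0 0 0 0; 0 0 0.001 0 0; 0 0 0.001 0 0; 0 0 0.001 0 0; 0 0 0.001 0 0",
)

```text
time: 13.4
position: [0.4184, -0.0391, 0.066]
tcp_rot: [0.704, 0.71, 0.0, 0.0]
ft_force: [-7.0, 1.0, 17.5]
opening: 0.0001
```

Request:
carry_out(
  motion="0 0 -0.015 0 0; 0 0 -0.03 0 0; -0.025 0.001 -0.03 0 0; -0.051 0.003 -0.03 0 0; -0.051 0.003 -0.03 0 0",
)

```text
time: 13.9
position: [0.4216, -0.092, 0.0947]
tcp_rot: [0.705, 0.709, -0.0, 0.0]
ft_force: [0.8, 0.5, 0.2]
opening: 0.0001
```

Run:
```python
from h import *
plan([.420,-.090,.066],0)
c=cam('scene'); cv2.imwrite('pics/a6.png',cv2.resize(c['color'][220:420,200:460],None,fx=3,fy=3))
```

```text
t 13.9 pos [ 0.4216 -0.092   0.0947] jaw 0.4 tilt 0.1 F [0.8 0.5 0.2] open 0.0001 q6 -0.34
-> 0.0020 -0.0016 0.0287 0.006
```

View pics/a6.png

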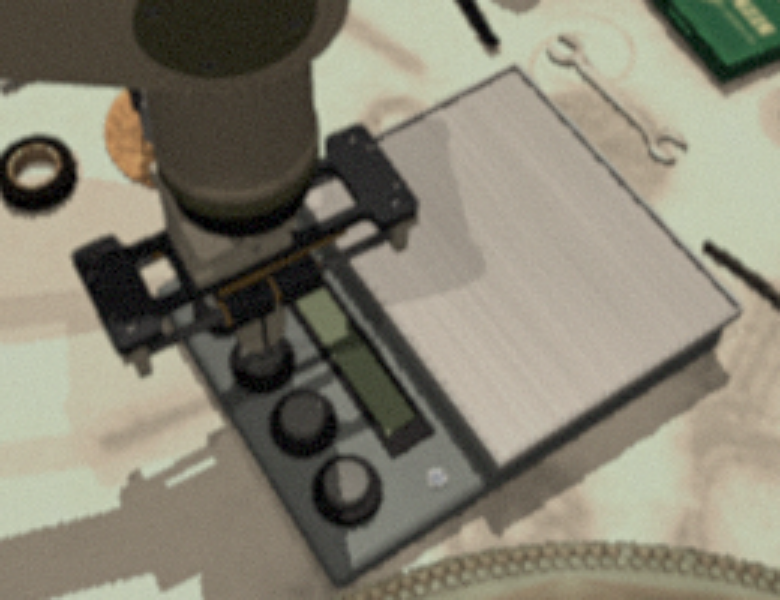

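Over the zero key (~(262,365)). The platform is empty; press.

Request:
carry_out(
  motion="0.001 -0.001 0.01 0 0; 0.001 -0.001 0.02 0 0; 0.001 -0.001 0.025 0 0; 0.001 -0.001 0.028 0 0; 0.001 -0.001 0.03 0 0",
)

```text
time: 14.45
position: [0.4199, -0.0881, 0.0657]
tcp_rot: [0.704, 0.71, -0.0, -0.001]
ft_force: [-17.6, 6.4, 39.4]
opening: 0.0002
```

Request:
carry_out(
  motion="0 0 0 0 0; 0 0 0.001 0 0; 0 0 0.001 0 0; 0 0 0.001 0 0; 0 0 0.001 0 0",
)

```text
time: 14.95
position: [0.4198, -0.0881, 0.0657]
tcp_rot: [0.704, 0.71, -0.0, -0.001]
ft_force: [-18.1, 7.2, 34.3]
opening: 0.0002
```

Request:
carry_out(
  motion="0 0 -0.02 0 0; 0 0 -0.07 0 0; 0 0 -0.12 0 0; 0 0 -0.16 0 0; 0.04 0 -0.18 0 60",
)

```text
time: 15.45
position: [0.4216, -0.0514, 0.2478]
tcp_rot: [0.706, 0.708, 0.001, 0.003]
ft_force: [1.1, 0.1, 0.0]
opening: 0.0048
```

```bash
cat >> h.py <<'E'
def hubs(show=None):
    for n in ('top','scene'):
        c=cam(n); P=pts(c); z=P[...,2]
        m=(z>.014)&(z<.08)&(P[...,0]>.36)&(P[...,0]<.65)&(P[...,1]>.243)&(P[...,1]<.40)
        N,l=cv2.connectedComponents(m.astype(np.uint8))
        for i in range(1,N):
            q=P[l==i]
            if len(q)>60:
                t=q[q[:,2]>q[:,2].max()-.018]
                r=cv2.minAreaRect((q[:,:2]*1000).astype(np.float32))
                print(n,len(q),'mean',q.mean(0).round(4),'topmean',t.mean(0).round(4),'min',q.min(0).round(3),'max',q.max(0).round(3),'axis',np.linalg.svd(q[:,:2]-q[:,:2].mean(0))[2][0].round(3),'rect',np.round(r[0],1),np.round(r[1],1),round(r[2],1))
        if show: cv2.imwrite('pics/%s_%s.png'%(show,n),cv2.resize(c['color'][190:340,190:330] if n=='top' else c['color'][150:300,170:330],None,fx=4,fy=4,interpolation=cv2.INTER_CUBIC))
E
python3 - <<'E'
from h import *
hubs('b1'); plan([.406,.316,.15],0)
E
```

```text
top 255 mean [0.5076 0.3353 0.0284] topmean [0.5076 0.3363 0.0323] min [0.49  0.276 0.015] max [0.524 0.395 0.044] axis [ 0.043 -0.999] rect [507.9 335.3] [ 34.5 119. ] 6.4
top 301 mean [0.4055 0.3152 0.0398] topmean [0.4055 0.3157 0.0462] min [0.378 0.285 0.015] max [0.432 0.349 0.059] axis [-0.084 -0.996] rect [405.2 316.4] [63.3 50.8] 85.5
scene 343 mean [0.4127 0.3187 0.0402] topmean [0.4115 0.3162 0.0459] min [0.386 0.283 0.014] max [0.438 0.342 0.057] axis [ 0.118 -0.993] rect [411.6 312.1] [58.1 50. ] 87.6
t 15.6 pos [ 0.4219 -0.0465  0.2474] jaw 0.6 tilt 0.4 F [ 0.2 -0.2 -0.8] open 0.0120 q6 -0.24
-> 0.3626 -0.0127 0.0974 0.011
```

View pics/b1_top.png

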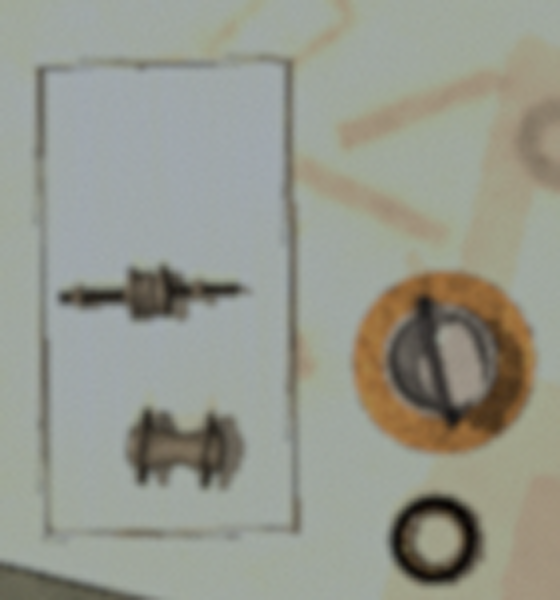

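Request:
carry_out(
  motion="0.05 -0.01 0 0.01 65; 0.1 -0.01 0 0.01 65; 0.15 -0.01 0 0.01 65; 0.2 -0.01 0 0.01 65; 0.25 -0.01 0 0.01 65",
)

```text
time: 16.05
position: [0.4073, 0.2017, 0.2424]
tcp_rot: [0.708, 0.707, -0.001, -0.0]
ft_force: [1.7, -1.0, 0.7]
opening: 0.0518
```

Request:
carry_out(
  motion="0.05 0 0 0 65; 0.11 0 0 0 65; 0.11 0 0.02 0 65; 0.11 0 0.06 0 65; 0.11 0 0.10 0 65",
)

```text
time: 16.55
position: [0.408, 0.3106, 0.1416]
tcp_rot: [0.707, 0.707, 0.0, 0.0]
ft_force: [0.6, 0.3, 0.3]
opening: 0.0605
```

Run:
```python
from h import *
plan([.409,.316,.029],0)
```

```text
t 16.6 pos [0.408  0.3106 0.1416] jaw 0.0 tilt 0.0 F [0.6 0.3 0.3] open 0.0605 q6 0.55
-> 0.0054 0.0010 0.1126 0.000
```

Request:
carry_out(
  motion="0.005 0.001 0.03 0 65; 0.005 0.001 0.06 0 65; 0.005 0.001 0.06 0 65; 0.005 0.001 0.06 0 65; 0.005 0.001 0.06 0 65",
)

```text
time: 17.05
position: [0.4104, 0.3154, 0.0852]
tcp_rot: [0.708, 0.706, 0.001, 0.0]
ft_force: [-0.1, 0.3, 0.4]
opening: 0.0607
```

Run:
```python
from h import *
plan([.409,.316,.029],0)
hubs('b2')
```

```text
t 17.1 pos [0.4104 0.3154 0.0852] jaw -0.1 tilt 0.1 F [-0.1  0.3  0.4] open 0.0607 q6 0.56
-> 0.0005 -0.0015 0.0562 -0.002
top 239 mean [0.5086 0.3357 0.0283] topmean [0.5087 0.3363 0.0303] min [0.497 0.275 0.014] max [0.524 0.396 0.041] axis [ 0.04  -0.999] rect [510.7 335.4] [120.5  26.7] 89.1
top 128 mean [0.404  0.2952 0.0393] topmean [0.4032 0.2957 0.0465] min [0.378 0.285 0.014] max [0.428 0.309 0.059] axis [-0.999  0.041] rect [403.3 296.6] [49.7 24.4] 2.3
scene 270 mean [0.5127 0.3304 0.0289] topmean [0.5127 0.3315 0.0318] min [0.496 0.274 0.015] max [0.532 0.396 0.043] axis [ 0.055 -0.998] rect [513.3 334.9] [122.   35.9] 88.7
scene 461 mean [0.4102 0.312  0.0371] topmean [0.4105 0.3147 0.0456] min [0.384 0.283 0.014] max [0.437 0.343 0.057] axis [-0.089 -0.996] rect [410.6 312.6] [59. 51.] 84.6
```

View pics/b2_scene.png

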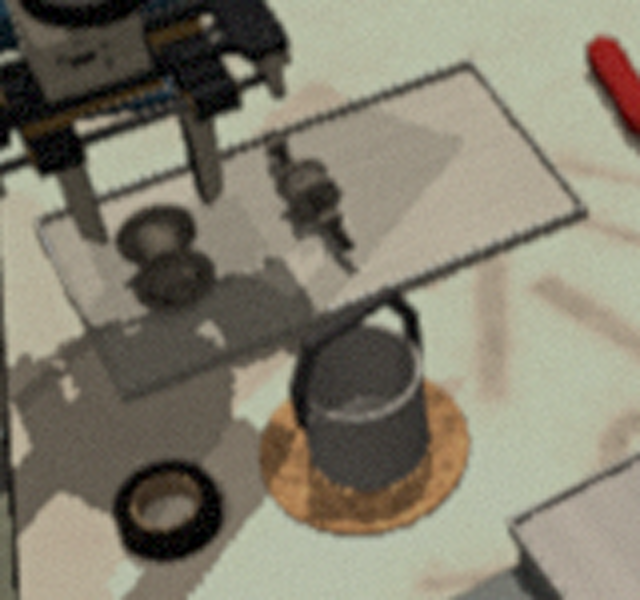

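Request:
carry_out(
  motion="0 -0.002 0.02 0 65; 0 -0.002 0.04 0 65; 0 -0.002 0.05 0 65; 0 -0.002 0.054 0 65; 0 -0.002 0.054 0 65",
)

```text
time: 17.65
position: [0.4076, 0.315, 0.0299]
tcp_rot: [0.708, 0.706, 0.0, 0.0]
ft_force: [-0.4, 0.0, 0.2]
opening: 0.0603
```

Request:
carry_out(
  motion="0 0 0 0 65; 0 0 0 0 50; 0 0 0 0 40; 0 0 0 0 30; 0 0 0 0 0",
)

```text
time: 18.15
position: [0.4077, 0.3151, 0.0299]
tcp_rot: [0.708, 0.706, 0.0, 0.0]
ft_force: [0.7, 0.3, 0.2]
opening: 0.0331
```

Request:
carry_out(
  motion="0 0 0 0 0; 0 0 0 0 0; 0 0 0 0 0; 0 0 0 0 0; 0 0 0 0 0",
)

```text
time: 18.65
position: [0.4078, 0.3151, 0.0299]
tcp_rot: [0.708, 0.706, 0.0, 0.0]
ft_force: [1.4, 0.6, 3.0]
opening: 0.0309
```

Request:
carry_out(
  motion="0 0 0 0 0; 0 0 -0.02 0 0; 0 0 -0.06 0 0; 0 0 -0.1 0 0; 0 0 -0.14 0 0",
)

```text
time: 19.15
position: [0.406, 0.3143, 0.1696]
tcp_rot: [0.708, 0.706, -0.002, -0.0]
ft_force: [0.3, 0.0, -1.1]
opening: 0.0304
```

Request:
carry_out(
  motion="0 0 -0.03 0 0; 0 0 -0.05 0 0; -0.03 0.02 -0.05 0 0; -0.07 0.04 -0.05 0 0; -0.11 0.06 -0.05 0 0",
)

```text
time: 19.65
position: [0.4666, 0.2039, 0.2187]
tcp_rot: [0.707, 0.707, -0.001, -0.001]
ft_force: [0.1, 0.4, -1.1]
opening: 0.03
```

Run:
```python
from h import *
plan([.60,-.035,.22],-2)
```

```text
t 19.6 pos [0.4666 0.2039 0.2187] jaw -0.0 tilt 0.1 F [ 0.1  0.4 -1.1] open 0.0300 q6 0.31
-> -0.2388 0.1334 -0.0014 0.035
```

Request:
carry_out(
  motion="-0.04 0.022 0 0.03 0; -0.08 0.044 0 0.03 0; -0.12 0.066 0 0.03 0; -0.16 0.088 0 0.03 0; -0.2 0.11 0 0.03 0",
)

```text
time: 20.15
position: [0.5764, 0.003, 0.2183]
tcp_rot: [0.718, 0.696, -0.001, -0.001]
ft_force: [0.2, 0.3, -1.0]
opening: 0.03
```

Request:
carry_out(
  motion="-0.02 0.012 0 0 0; -0.039 0.023 0 0 0; -0.039 0.023 0.03 0 0; -0.039 0.023 0.06 0 0; -0.039 0.023 0.09 0 0",
)

```text
time: 20.65
position: [0.5975, -0.0351, 0.1273]
tcp_rot: [0.719, 0.695, -0.001, -0.001]
ft_force: [0.2, 0.4, -1.9]
opening: 0.0302
```

Run:
```python
from h import *
plan([.60,-.035,.087],-2)
c=cam('scene'); cv2.imwrite('pics/a7.png',cv2.resize(c['color'][180:380,240:460],None,fx=3,fy=3))
```

```text
t 20.6 pos [ 0.5975 -0.0351  0.1273] jaw -1.9 tilt 0.1 F [ 0.2  0.4 -1.9] open 0.0302 q6 -0.11
-> 0.0002 0.0026 0.0403 0.002
```

View pics/a7.png

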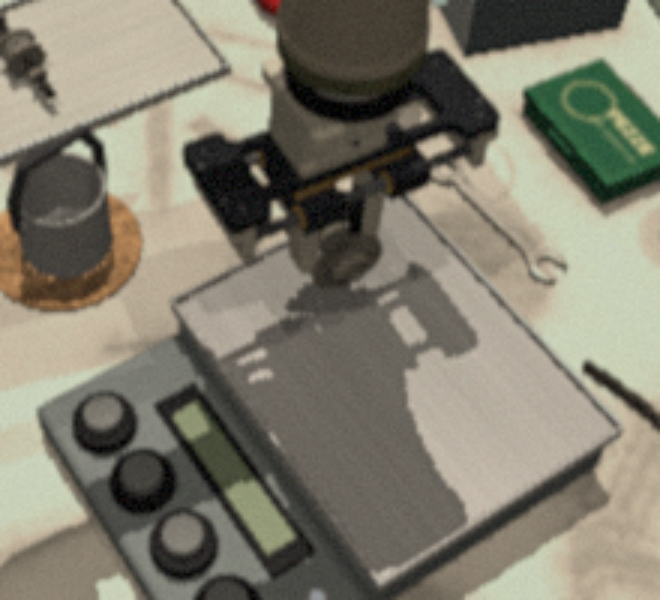

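Request:
carry_out(
  motion="0 0.002 0.015 0 0; 0 0.002 0.03 0 0; 0 0.002 0.036 0 0; 0 0.002 0.038 0 0; 0 0.002 0.039 0 0",
)

```text
time: 21.2
position: [0.6009, -0.0352, 0.0912]
tcp_rot: [0.718, 0.696, 0.0, 0.0]
ft_force: [-0.4, -0.1, -1.1]
opening: 0.0302
```

Request:
carry_out(
  motion="0 0 0.001 0 0; 0 0 0.001 0 0; 0 0 0.001 0 0; 0 0 0.002 0 0; 0 0 0.002 0 0",
)

```text
time: 21.7
position: [0.6005, -0.0352, 0.0886]
tcp_rot: [0.718, 0.696, 0.0, 0.0]
ft_force: [-0.1, 0.2, -1.7]
opening: 0.0305
```

Request:
carry_out(
  motion="0 0 0.001 0 0; 0 0 0.001 0 0; 0 0 0.002 0 0; 0 0 0.002 0 0; 0 0 0.002 0 0",
)

```text
time: 22.2
position: [0.6006, -0.0352, 0.087]
tcp_rot: [0.718, 0.696, 0.0, 0.0]
ft_force: [-1.7, 0.4, 4.5]
opening: 0.0301
```

Request:
carry_out(
  motion="0 0 0 0 0; 0 0 0.001 0 0; 0 0 0.001 0 0; 0 0 0.001 0 0; 0 0 0.001 0 0",
)

```text
time: 22.7
position: [0.6006, -0.0352, 0.0869]
tcp_rot: [0.718, 0.696, 0.0, 0.0]
ft_force: [-6.6, 1.2, 11.9]
opening: 0.0302
```

Request:
carry_out(
  motion="0 0 -0.001 0 0; 0 0 -0.001 0 35; 0 0 -0.001 0 40; 0 0 -0.001 0 45; 0 0 -0.001 0 60",
)

```text
time: 23.2
position: [0.6004, -0.0352, 0.0863]
tcp_rot: [0.718, 0.696, -0.0, -0.0]
ft_force: [0.5, -0.3, -0.7]
opening: 0.0459
```

Request:
carry_out(
  motion="0 0 0 0 65; 0 0 0 0 65; 0 0 -0.03 0 65; 0 0 -0.07 0 65; 0 0 -0.12 0 65",
)

```text
time: 23.7
position: [0.5989, -0.035, 0.2055]
tcp_rot: [0.718, 0.696, -0.001, -0.002]
ft_force: [0.6, -0.3, -0.1]
opening: 0.0604
```

Run:
```python
from h import *
plan([.511,.333,.21],0)
c=cam('scene'); cv2.imwrite('pics/a8.png',cv2.resize(c['color'][150:350,180:440],None,fx=3,fy=3))
hubs()
```

```text
t 23.7 pos [ 0.5989 -0.035   0.2055] jaw -1.8 tilt 0.3 F [ 0.6 -0.3 -0.1] open 0.0604 q6 -0.11
-> 0.3650 -0.0996 -0.0038 -0.032
top 257 mean [0.5075 0.3353 0.0282] topmean [0.5074 0.3362 0.031 ] min [0.49  0.276 0.015] max [0.524 0.395 0.042] axis [ 0.04  -0.999] rect [507.9 335.4] [ 34.5 118.4] 6.2
scene 268 mean [0.5127 0.3304 0.029 ] topmean [0.5129 0.3337 0.0317] min [0.496 0.274 0.015] max [0.531 0.397 0.043] axis [ 0.057 -0.998] rect [513.5 335.3] [122.5  35.8] 89.6
```

View pics/a8.png

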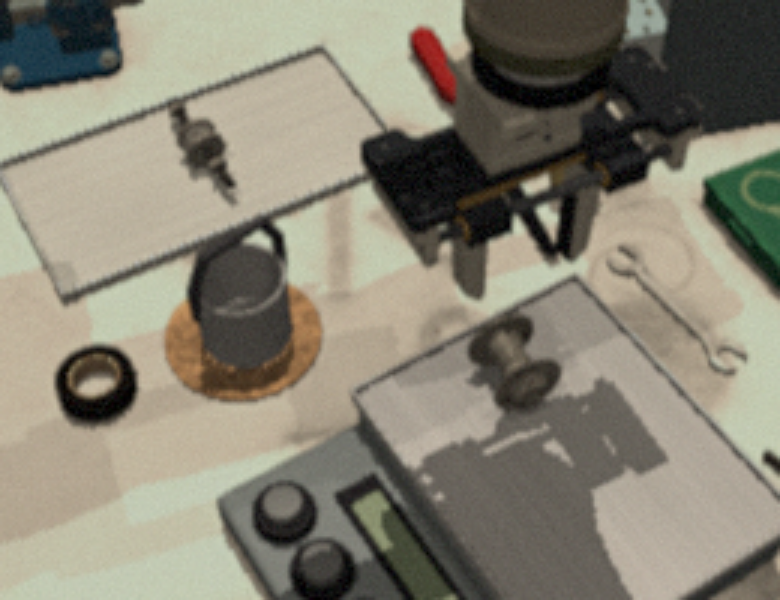

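Request:
carry_out(
  motion="0.05 -0.013 0 -0.07 65; 0.1 -0.027 0 -0.07 65; 0.15 -0.04 0 -0.07 65; 0.2 -0.054 0 -0.07 65; 0.24 -0.065 0 -0.07 65",
)

```text
time: 24.35
position: [0.5418, 0.2084, 0.2052]
tcp_rot: [0.694, 0.72, -0.001, -0.0]
ft_force: [1.5, 0.1, 0.0]
opening: 0.0604
```

Request:
carry_out(
  motion="0.05 -0.015 0 0 65; 0.125 -0.03 0 0 65; 0.125 -0.03 0.04 0 65; 0.125 -0.03 0.08 0 65; 0.125 -0.03 0.11 0 65",
)

```text
time: 24.85
position: [0.5061, 0.331, 0.0925]
tcp_rot: [0.693, 0.721, -0.002, -0.001]
ft_force: [0.7, -0.2, -0.6]
opening: 0.0602
```

Run:
```python
from h import *
plan([.5105,.333,.027],2.5)
hubs('b3')
```

```text
t 24.9 pos [0.5061 0.331  0.0925] jaw 2.3 tilt 0.2 F [ 0.7 -0.2 -0.6] open 0.0602 q6 0.45
-> 0.0019 0.0048 0.0655 -0.003
top 103 mean [0.509  0.3086 0.0273] topmean [0.5077 0.3132 0.0324] min [0.492 0.275 0.017] max [0.524 0.331 0.044] axis [ 0.027 -1.   ] rect [514.  305.1] [31.5 53.8] 18.2
scene 269 mean [0.5127 0.3304 0.0289] topmean [0.5128 0.3315 0.0315] min [0.496 0.274 0.014] max [0.531 0.397 0.043] axis [ 0.057 -0.998] rect [513.2 335.4] [123.5  35.2] 89.8
```

View pics/b3_scene.png

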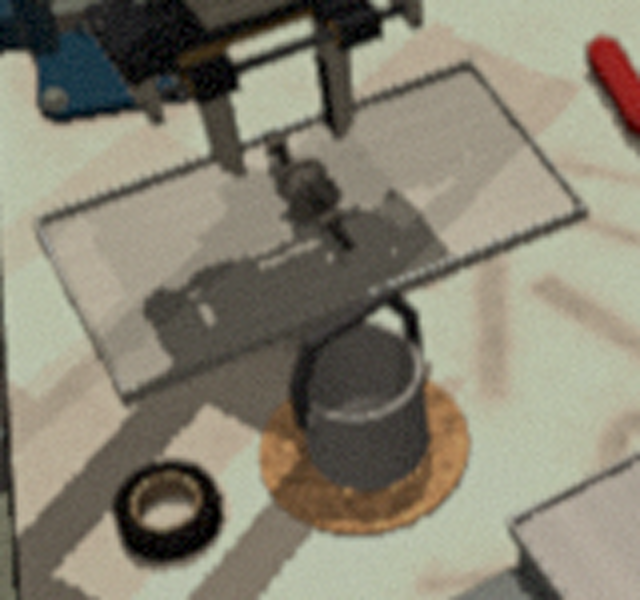

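Run:
```python
from h import *
s=np.load('scene.npz'); P=pts(s); q=P[190:206,240:256].reshape(-1,3); q=q[q[:,2]>.033]; print(len(q),q.mean(0),q.min(0),q.max(0))
print(ray(s,247,197.5,.0215),ray(s,247,197.5,.035))
```

```text
74 [0.50609388 0.31121339 0.05911348] [ 0.2765918  -0.48372158  0.03305985] [0.52621658 0.34647539 0.84559533]
[0.51469894 0.33394337 0.0215    ] [0.51079837 0.32054871 0.035     ]
```

Request:
carry_out(
  motion="0.001 0.004 0.02 0 65; 0.001 0.004 0.04 0 65; 0.001 0.004 0.04 0 65; 0.001 0.004 0.04 0 65; 0.001 0.004 0.04 0 65",
)

```text
time: 25.45
position: [0.5136, 0.3321, 0.0586]
tcp_rot: [0.694, 0.72, 0.001, 0.0]
ft_force: [-0.1, 0.3, -0.0]
opening: 0.0602
```

Run:
```python
from h import *
plan([.5105,.332,.027],2.5)
```

```text
t 25.4 pos [0.5136 0.3321 0.0586] jaw 2.2 tilt 0.1 F [-0.1  0.3 -0. ] open 0.0602 q6 0.45
-> -0.0001 -0.0031 0.0316 -0.006
```

Request:
carry_out(
  motion="0 -0.003 0.015 0 65; 0 -0.003 0.025 0 65; 0 -0.003 0.029 0 65; 0 -0.003 0.031 0 65; 0 -0.003 0.031 0 65",
)

```text
time: 25.95
position: [0.5091, 0.3314, 0.025]
tcp_rot: [0.694, 0.72, -0.0, -0.0]
ft_force: [-0.0, -0.9, -0.3]
opening: 0.0602
```

Request:
carry_out(
  motion="0 0 0 0 50; 0 0 0 0 42; 0 0 0 0 36; 0 0 0 0 0; 0 0 0 0 0",
)

```text
time: 26.45
position: [0.5099, 0.3318, 0.0261]
tcp_rot: [0.694, 0.72, 0.001, 0.0]
ft_force: [0.9, 0.2, 1.6]
opening: 0.0365
```

Request:
carry_out(
  motion="0 0 0 0 0; 0 0 0 0 0; 0 0 0 0 0; 0 0 0 0 0; 0 0 0 0 0",
)

```text
time: 26.95
position: [0.51, 0.3318, 0.0261]
tcp_rot: [0.694, 0.72, 0.001, 0.0]
ft_force: [2.3, -0.5, 5.4]
opening: 0.037
```

Request:
carry_out(
  motion="0 0 0 0 0; 0 0 -0.02 0 0; 0 0 -0.06 0 0; 0 0 -0.1 0 0; 0 0 -0.14 0 0",
)

```text
time: 27.45
position: [0.5078, 0.331, 0.1652]
tcp_rot: [0.694, 0.72, -0.002, -0.001]
ft_force: [0.7, -0.1, -1.3]
opening: 0.0369
```

Request:
carry_out(
  motion="0 0 -0.03 0 0; 0 0 -0.06 0 0; -0.03 0.005 -0.06 0.03 0; -0.07 0.01 -0.06 0.06 0; -0.11 0.015 -0.06 0.09 0",
)

```text
time: 27.95
position: [0.5274, 0.2214, 0.2243]
tcp_rot: [0.725, 0.689, -0.001, -0.001]
ft_force: [1.2, 0.2, -0.7]
opening: 0.0368
```

Run:
```python
from h import *
plan([.60,-.150,.21],-3)
c=cam('scene'); cv2.imwrite('pics/a9.png',cv2.resize(c['color'][100:350,180:440],None,fx=2.4,fy=2.4))
```

```text
t 27.9 pos [0.5274 0.2214 0.2243] jaw -3.0 tilt 0.2 F [ 1.2  0.2 -0.7] open 0.0368 q6 0.36
-> -0.3671 0.0917 0.0143 0.001
```

View pics/a9.png

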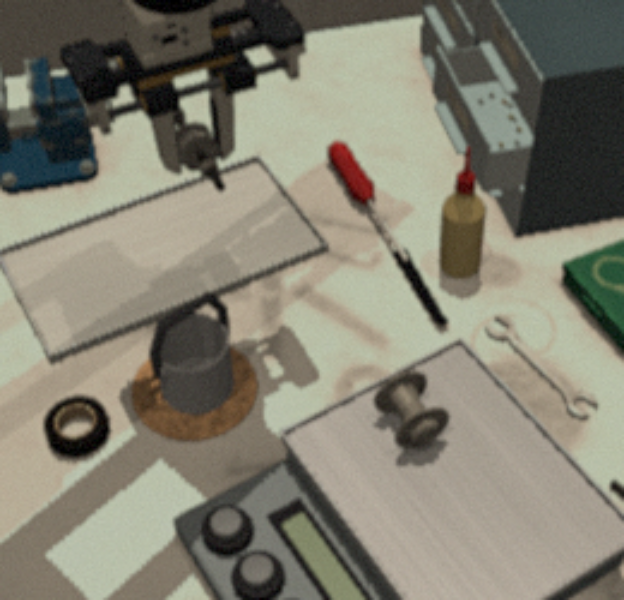

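Request:
carry_out(
  motion="-0.035 0.009 0 0 0; -0.075 0.019 0 0 0; -0.115 0.029 0 0 0; -0.155 0.039 0 0 0; -0.195 0.049 0 0 0",
)

```text
time: 28.5
position: [0.5664, 0.0238, 0.2241]
tcp_rot: [0.725, 0.689, -0.001, -0.001]
ft_force: [0.6, 0.3, -2.0]
opening: 0.037
```

Request:
carry_out(
  motion="-0.04 0.01 0 0 0; -0.08 0.02 0 0 0; -0.12 0.03 0 0 0; -0.15 0.038 0 0 0; -0.172 0.043 0 0 0",
)

```text
time: 29.0
position: [0.6005, -0.1507, 0.2238]
tcp_rot: [0.726, 0.688, -0.001, -0.002]
ft_force: [-0.8, 1.0, -1.8]
opening: 0.0368
```

Request:
carry_out(
  motion="0 0 0 0 0; 0 0 0.04 0 0; 0 0 0.08 0 0; 0 0 0.1 0 0; 0 0 0.11 0 0",
)

```text
time: 29.5
position: [0.5987, -0.147, 0.1113]
tcp_rot: [0.725, 0.689, -0.001, -0.003]
ft_force: [0.2, 0.6, -1.4]
opening: 0.0368
```

Run:
```python
from h import *
plan([.60,-.150,.083],-3)
c=cam('scene'); cv2.imwrite('pics/a10.png',cv2.resize(c['color'][180:400,240:460],None,fx=2.7,fy=2.7))
```

```text
t 29.5 pos [ 0.5987 -0.147   0.1113] jaw -2.9 tilt 0.4 F [ 0.2  0.6 -1.4] open 0.0368 q6 -0.27
-> -0.0030 0.0016 0.0283 0.001
```

View pics/a10.png

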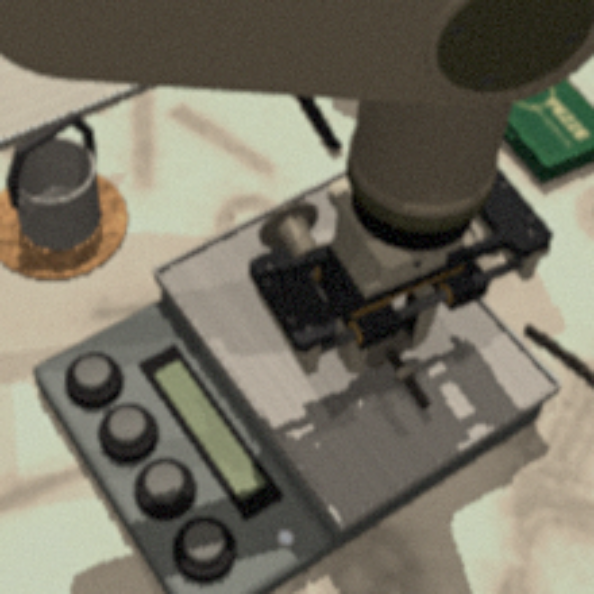

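Request:
carry_out(
  motion="-0.003 0.001 0.012 0 0; -0.003 0.001 0.02 0 0; -0.003 0.001 0.025 0 0; -0.003 0.001 0.026 0 0; -0.003 0.001 0.026 0 0",
)

```text
time: 30.05
position: [0.6024, -0.1521, 0.0899]
tcp_rot: [0.725, 0.688, 0.0, 0.0]
ft_force: [-0.3, -1.0, -1.1]
opening: 0.0371
```

Request:
carry_out(
  motion="0 0 0.001 0 0; 0 0 0.001 0 0; 0 0 0.002 0 0; 0 0 0.002 0 0; 0 0 0.002 0 0",
)

```text
time: 30.55
position: [0.6022, -0.1521, 0.0876]
tcp_rot: [0.725, 0.688, 0.0, 0.0]
ft_force: [0.0, 0.2, -1.5]
opening: 0.0372
```

Request:
carry_out(
  motion="0 0 0.001 0 0; 0 0 0.002 0 0; 0 0 0.003 0 0; 0 0 0.004 0 0; 0 0 0.004 0 0",
)

```text
time: 31.05
position: [0.6021, -0.1521, 0.0833]
tcp_rot: [0.725, 0.688, -0.0, -0.0]
ft_force: [0.7, 0.2, -1.4]
opening: 0.0367
```

Request:
carry_out(
  motion="0 0 0 0 0; 0 0 0.001 0 0; 0 0 0.001 0 0; 0 0 0.001 0 0; 0 0 0.001 0 0",
)

```text
time: 31.55
position: [0.6024, -0.1522, 0.083]
tcp_rot: [0.725, 0.688, 0.0, 0.0]
ft_force: [-2.6, 0.5, 4.0]
opening: 0.0369
```

Request:
carry_out(
  motion="0 0 0 0 38; 0 0 0 0 43; 0 0 0 0 48; 0 0 0 0 55; 0 0 0 0 65",
)

```text
time: 32.05
position: [0.6021, -0.152, 0.0823]
tcp_rot: [0.725, 0.688, -0.0, -0.0]
ft_force: [0.0, 0.2, 0.5]
opening: 0.055
```

Request:
carry_out(
  motion="0 0 0 0 65; 0 0 0 0 65; 0 0 -0.03 0 65; 0 0 -0.07 0 65; 0 0 -0.12 0 65",
)

```text
time: 32.55
position: [0.6007, -0.1516, 0.2015]
tcp_rot: [0.725, 0.688, -0.001, -0.002]
ft_force: [2.2, -0.4, -0.6]
opening: 0.0608
```

Run:
```python
from h import *
plan([.423,-.141,.2],0)
for n in ('scene','top'):
    c=cam(n); cv2.imwrite('pics/a11%s.png'%n,cv2.resize(c['color'][180:400,240:460] if n=='scene' else c['color'][170:320,330:460],None,fx=2.7 if n=='scene' else 4,fy=2.7 if n=='scene' else 4))
```

```text
t 32.5 pos [ 0.6007 -0.1516  0.2015] jaw -3.0 tilt 0.3 F [ 2.2 -0.4 -0.6] open 0.0608 q6 -0.28
-> 0.0013 -0.1780 0.0023 -0.052
```

View pics/a11scene.png

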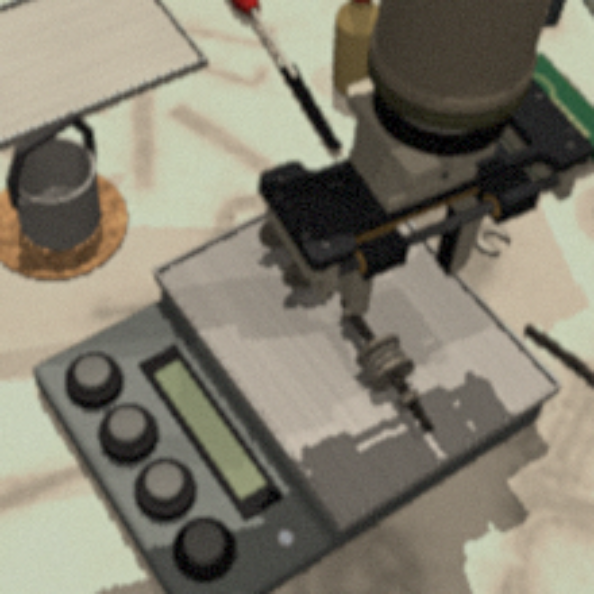

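Request:
carry_out(
  motion="0 -0.04 0 0 40; 0.001 -0.08 0 0 20; 0.001 -0.12 0 0 0; 0.001 -0.16 0 0 0; 0.001 -0.178 0 0 0",
)

```text
time: 33.15
position: [0.4221, -0.1415, 0.2022]
tcp_rot: [0.725, 0.688, -0.0, -0.0]
ft_force: [1.2, -0.1, -0.9]
opening: 0.0251
```

Request:
carry_out(
  motion="0 0 0 0 0; 0 0 0 0 0; 0 0 0.04 0 0; 0 0 0.08 0 0; 0 0 0.105 0 0",
)

```text
time: 33.65
position: [0.4245, -0.1413, 0.0948]
tcp_rot: [0.725, 0.689, -0.0, -0.001]
ft_force: [-0.4, -0.7, 0.3]
opening: 0.0007
```

Request:
carry_out(
  motion="0 0 0 0 0; 0 0 0 0 0; 0 0 0 0 0; 0 0 0 0 0; 0 0 0 0 0",
)

```text
time: 34.15
position: [0.4256, -0.1423, 0.099]
tcp_rot: [0.725, 0.688, 0.0, 0.001]
ft_force: [-0.2, -0.1, 0.5]
opening: 0.0007
```

Run:
```python
from h import *
plan([.423,-.141,.066],-3)
c=cam('scene'); cv2.imwrite('pics/a12.png',cv2.resize(c['color'][180:400,240:460],None,fx=2.7,fy=2.7))
```

```text
t 34.1 pos [ 0.4256 -0.1423  0.099 ] jaw -3.0 tilt 0.1 F [-0.2 -0.1  0.5] open 0.0007 q6 -0.39
-> 0.0012 -0.0027 0.0330 0.000
```

View pics/a12.png

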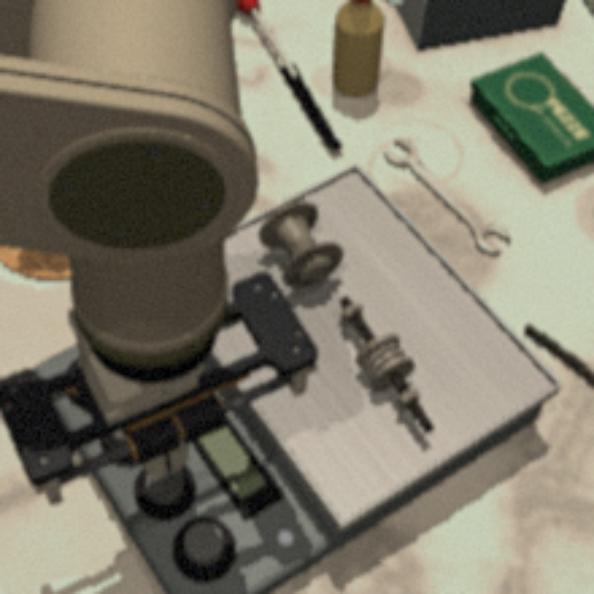

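Both hubs rest on the platform (crop (300,245) and (388,360)); the fingers are over the hold key (165,490). Press it.

Request:
carry_out(
  motion="0.001 -0.002 0.012 0 0; 0.001 -0.002 0.022 0 0; 0.001 -0.002 0.028 0 0; 0.001 -0.002 0.031 0 0; 0.001 -0.002 0.033 0 0",
)

```text
time: 34.7
position: [0.4221, -0.1405, 0.0657]
tcp_rot: [0.725, 0.689, -0.001, -0.001]
ft_force: [-17.3, 7.9, 38.6]
opening: 0.0003
```

Request:
carry_out(
  motion="0 0 0 0 0; 0 0 0.001 0 0; 0 0 0.001 0 0; 0 0 0.001 0 0; 0 0 0.001 0 0",
)

```text
time: 35.2
position: [0.4221, -0.1405, 0.0658]
tcp_rot: [0.725, 0.689, -0.001, -0.001]
ft_force: [-17.0, 7.8, 33.9]
opening: 0.0006
```

Request:
carry_out(
  motion="0 0 -0.015 0 0; 0 0 -0.03 0 0; 0 0 -0.03 0 0; 0 0 -0.03 0 0; 0 0 -0.03 0 0",
)

```text
time: 35.7
position: [0.4219, -0.1404, 0.0924]
tcp_rot: [0.725, 0.688, -0.0, -0.001]
ft_force: [-0.5, 0.4, -0.3]
opening: 0.0007
```

Run:
```python
from h import *
plan([.426,-.193,.095],-3)
```

```text
t 35.7 pos [ 0.4219 -0.1404  0.0924] jaw -3.0 tilt 0.1 F [-0.5  0.4 -0.3] open 0.0007 q6 -0.38
-> -0.0523 0.0068 -0.0026 0.000
```

Request:
carry_out(
  motion="-0.02 0.002 0 0 0; -0.04 0.004 0 0 0; -0.052 0.006 0 0 0; -0.052 0.006 0 0 0; -0.052 0.006 0 0 0",
)

```text
time: 36.2
position: [0.4255, -0.1926, 0.093]
tcp_rot: [0.726, 0.688, -0.0, -0.001]
ft_force: [0.0, 0.0, -0.4]
opening: 0.0006
```

Run:
```python
from h import *
plan([.426,-.193,.066],-3)
c=cam('scene'); cv2.imwrite('pics/a13.png',cv2.resize(c['color'][180:400,240:460],None,fx=2.7,fy=2.7))
```

```text
t 36.2 pos [ 0.4255 -0.1926  0.093 ] jaw -3.0 tilt 0.1 F [ 0.   0.  -0.4] open 0.0006 q6 -0.48
-> -0.0004 0.0006 0.0270 -0.001
```

View pics/a13.png

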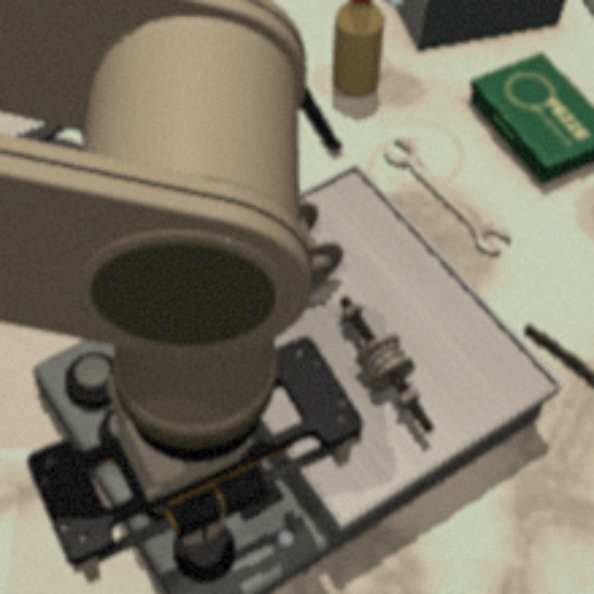

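Over the print key (205,548), hubs still on the platform. Press.

Request:
carry_out(
  motion="0 0 0.01 0 0; 0 0 0.02 0 0; 0 0 0.024 0 0; 0 0 0.026 0 0; 0 0 0.028 0 0",
)

```text
time: 36.75
position: [0.4256, -0.1924, 0.0659]
tcp_rot: [0.725, 0.689, -0.0, -0.001]
ft_force: [-10.2, 7.9, 27.1]
opening: 0.0006
```

Request:
carry_out(
  motion="0 0 0 0 0; 0 0 0 0 0; 0 0 0.001 0 0; 0 0 0.001 0 0; 0 0 0.001 0 0",
)

```text
time: 37.25
position: [0.4255, -0.1924, 0.066]
tcp_rot: [0.725, 0.689, -0.0, -0.001]
ft_force: [-10.5, 7.9, 20.6]
opening: 0.001
```

Request:
carry_out(
  motion="0 0 -0.02 0 0; 0 0 -0.06 0 30; 0 0 -0.11 0 65; 0 0 -0.14 0 65; 0 0 -0.14 0 65",
)

```text
time: 37.75
position: [0.4285, -0.1945, 0.2103]
tcp_rot: [0.725, 0.688, 0.001, 0.005]
ft_force: [-0.1, -0.7, -0.3]
opening: 0.0279
```

```bash
cat >> h.py <<'E'
def phubs(show):
    for n in ('top','scene'):
        c=cam(n); P=pts(c); z=P[...,2]
        m=(z>.0735)&(z<.125)&(P[...,0]>.51)&(P[...,0]<.68)&(P[...,1]>-.215)&(P[...,1]<.0)
        N,l=cv2.connectedComponents(m.astype(np.uint8))
        for i in range(1,N):
            q=P[l==i]
            if len(q)>40:
                print(n,len(q),'mean',q.mean(0).round(4),'min',q.min(0).round(3),'max',q.max(0).round(3),'axis',np.linalg.svd(q[:,:2]-q[:,:2].mean(0))[2][0].round(3))
        cv2.imwrite('pics/%s_%s.png'%(show,n),cv2.resize(c['color'][170:320,330:460] if n=='top' else c['color'][180:380,240:460],None,fx=3,fy=3,interpolation=cv2.INTER_CUBIC))
E
python3 - <<'E'
from h import *
phubs('d1'); plan([.602,-.152,.2],-3)
E
```

```text
top 291 mean [ 0.5939 -0.0332  0.0979] min [ 0.568 -0.065  0.076] max [ 0.622 -0.002  0.116] axis [-0.076 -0.997]
top 256 mean [ 0.5964 -0.1465  0.0863] min [ 0.579 -0.205  0.074] max [ 0.613 -0.089  0.1  ] axis [0.053 0.999]
scene 114 mean [ 0.6102 -0.0181  0.0991] min [ 0.594 -0.029  0.075] max [ 0.627 -0.013  0.113] axis [0.962 0.273]
scene 336 mean [ 0.6002 -0.1654  0.0865] min [ 0.584 -0.209  0.074] max [ 0.619 -0.136  0.1  ] axis [-0.075 -0.997]
t 37.9 pos [ 0.4262 -0.1932  0.205 ] jaw -3.0 tilt 0.1 F [-0.4 -0.5 -0.4] open 0.0360 q6 -0.48
-> 0.0503 0.1734 0.0052 0.000
```

View pics/d1_top.png

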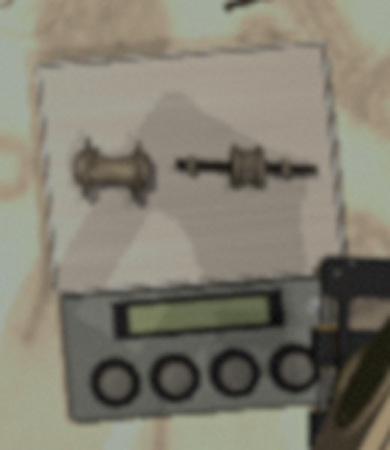

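View pics/d1_scene.png

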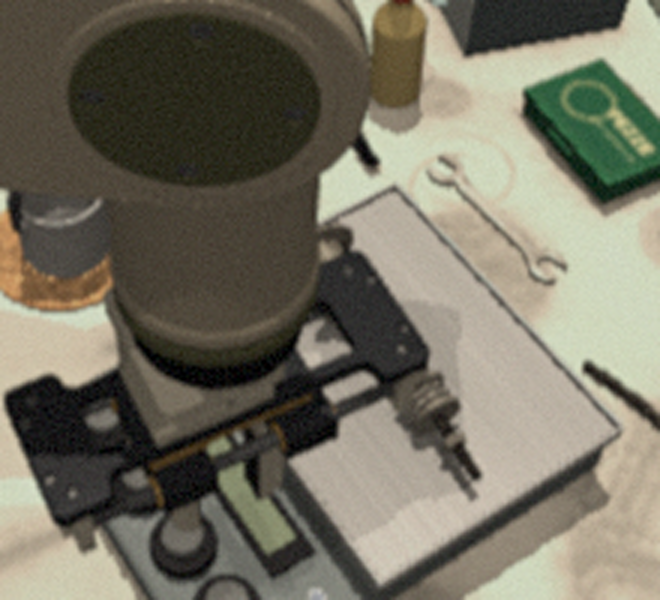

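Request:
carry_out(
  motion="0.01 0.045 0 0 65; 0.02 0.09 0 0 65; 0.03 0.135 0 0 65; 0.049 0.172 0 0 65; 0.049 0.172 0 0 65",
)

```text
time: 38.35
position: [0.6018, -0.1502, 0.1997]
tcp_rot: [0.724, 0.689, -0.001, -0.003]
ft_force: [-0.6, 0.3, -0.6]
opening: 0.0605
```

Request:
carry_out(
  motion="0 0 0 0 65; 0 0 0.04 0 65; 0 0 0.08 0 65; 0 0 0.095 0 65; 0 0 0.1 0 65",
)

```text
time: 38.85
position: [0.5975, -0.1528, 0.1018]
tcp_rot: [0.726, 0.688, -0.001, -0.002]
ft_force: [-0.9, -0.9, 0.4]
opening: 0.0605
```

Run:
```python
from h import *
plan([.601,-.151,.084],-3)
```

```text
t 38.9 pos [ 0.5975 -0.1528  0.1018] jaw -3.0 tilt 0.3 F [-0.9 -0.9  0.4] open 0.0605 q6 -0.28
-> 0.0020 0.0035 0.0178 -0.000
```

Request:
carry_out(
  motion="0.001 0.001 0.01 0 65; 0.001 0.001 0.014 0 65; 0.001 0.001 0.016 0 65; 0.001 0.001 0.016 0 65; 0.001 0.001 0.016 0 65",
)

```text
time: 39.35
position: [0.6018, -0.1522, 0.0895]
tcp_rot: [0.725, 0.689, 0.0, 0.001]
ft_force: [-1.1, 0.2, 0.2]
opening: 0.0604
```

Run:
```python
from h import *
plan([.601,-.151,.083],-3)
```

```text
t 39.4 pos [ 0.6018 -0.1522  0.0895] jaw -3.0 tilt 0.1 F [-1.1  0.2  0.2] open 0.0604 q6 -0.28
-> 0.0012 -0.0009 0.0065 0.000
```

Request:
carry_out(
  motion="0.001 -0.001 0.004 0 65; 0.001 -0.001 0.006 0 65; 0.001 -0.001 0.006 0 65; 0.001 -0.001 0.006 0 50; 0.001 -0.001 0.006 0 43",
)

```text
time: 39.85
position: [0.6003, -0.151, 0.0826]
tcp_rot: [0.725, 0.689, 0.0, 0.0]
ft_force: [-0.4, -0.3, -0.1]
opening: 0.049
```

Request:
carry_out(
  motion="0 0 0 0 0; 0 0 0 0 0; 0 0 0 0 0; 0 0 0 0 0; 0 0 0 0 0",
)

```text
time: 40.35
position: [0.6005, -0.151, 0.0827]
tcp_rot: [0.725, 0.688, 0.0, 0.0]
ft_force: [0.8, -0.3, 0.2]
opening: 0.0369
```

Request:
carry_out(
  motion="0 0 0 0 0; 0 0 -0.02 0 0; 0 0 -0.06 0 0; 0 0 -0.1 0 0; 0 0 -0.14 0 0",
)

```text
time: 40.85
position: [0.5995, -0.1508, 0.2233]
tcp_rot: [0.725, 0.688, -0.0, -0.001]
ft_force: [0.4, -0.5, -1.7]
opening: 0.0367
```

Run:
```python
from h import *
plan([.56,.332,.22],0)
```

```text
t 40.9 pos [ 0.5995 -0.1508  0.2233] jaw -3.0 tilt 0.1 F [ 0.4 -0.5 -1.7] open 0.0367 q6 -0.28
-> 0.4800 -0.0646 0.0036 -0.052
```

Request:
carry_out(
  motion="0.035 -0.005 0 0 0; 0.075 -0.01 0 -0.01 0; 0.115 -0.015 0 -0.03 0; 0.155 -0.02 0 -0.05 0; 0.195 -0.026 0 -0.05 0",
)

```text
time: 41.35
position: [0.5837, 0.0465, 0.2221]
tcp_rot: [0.708, 0.707, -0.0, -0.0]
ft_force: [1.7, 0.9, -2.0]
opening: 0.037
```

Request:
carry_out(
  motion="0.04 -0.005 0 0 0; 0.08 -0.01 0 0 0; 0.12 -0.016 0 0 0; 0.16 -0.022 0 0 0; 0.2 -0.027 0 0 0",
)

```text
time: 41.85
position: [0.5569, 0.2466, 0.2221]
tcp_rot: [0.708, 0.706, -0.001, -0.0]
ft_force: [0.7, 0.7, -1.6]
opening: 0.0368
```

Run:
```python
from h import *
plan([.56,.326,.05],0)
c=cam('scene'); cv2.imwrite('pics/e1.png',cv2.resize(c['color'][100:350,160:440],None,fx=2.4,fy=2.4))
```

```text
t 41.9 pos [0.5569 0.2466 0.2221] jaw -0.1 tilt 0.1 F [ 0.7  0.7 -1.6] open 0.0368 q6 0.33
-> 0.0795 0.0031 0.1721 -0.002
```

View pics/e1.png

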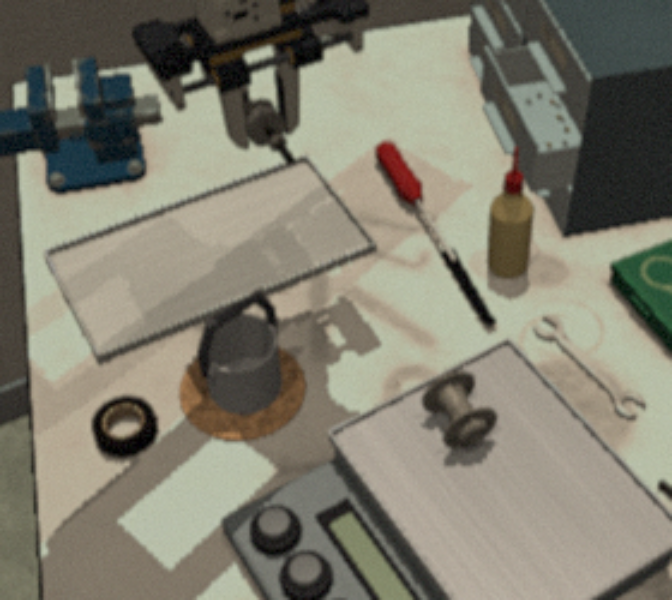

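Request:
carry_out(
  motion="0.03 0.001 0 0 0; 0.06 0.002 0 0 0; 0.079 0.003 0.02 0 0; 0.079 0.003 0.06 0 0; 0.079 0.003 0.1 0 0",
)

```text
time: 42.4
position: [0.5612, 0.325, 0.1219]
tcp_rot: [0.707, 0.707, 0.001, 0.0]
ft_force: [0.5, -0.8, -1.7]
opening: 0.0369
```

Request:
carry_out(
  motion="0 0 0.03 0 0; 0 0 0.06 0 0; 0 0 0.07 0 0; 0 0 0.075 0 0; 0 0 0.077 0 0",
)

```text
time: 42.9
position: [0.5615, 0.3243, 0.0463]
tcp_rot: [0.708, 0.706, 0.0, 0.0]
ft_force: [0.7, 0.4, -1.5]
opening: 0.0367
```

Run:
```python
from h import *
plan([.56,.326,.026],0)
```

```text
t 42.9 pos [0.5615 0.3243 0.0463] jaw -0.1 tilt 0.0 F [ 0.7  0.4 -1.5] open 0.0367 q6 0.45
-> 0.0017 -0.0015 0.0203 -0.002
```

Request:
carry_out(
  motion="0 0 0.006 0 0; 0 0 0.012 0 0; 0 0 0.016 0 0; 0 0 0.018 0 0; 0 0 0.018 0 0",
)

```text
time: 43.4
position: [0.5608, 0.3241, 0.0272]
tcp_rot: [0.708, 0.706, -0.0, -0.0]
ft_force: [-1.1, -0.3, -1.0]
opening: 0.0366
```

Request:
carry_out(
  motion="0 0 0.001 0 0; 0 0 0.001 0 0; 0 0 0.002 0 0; 0 0 0.002 0 0; 0 0 0.002 0 0",
)

```text
time: 43.9
position: [0.5612, 0.3242, 0.0257]
tcp_rot: [0.708, 0.706, 0.0, 0.0]
ft_force: [0.9, 0.5, -0.7]
opening: 0.0367
```

Request:
carry_out(
  motion="0 0 0.001 0 0; 0 0 0.001 0 0; 0 0 0.001 0 38; 0 0 0.001 0 43; 0 0 0.001 0 48",
)

```text
time: 44.4
position: [0.5612, 0.3242, 0.0248]
tcp_rot: [0.708, 0.706, 0.0, 0.0]
ft_force: [0.7, 1.2, -0.2]
opening: 0.0431
```

Request:
carry_out(
  motion="0 0 0 0 58; 0 0 0 0 65; 0 0 0 0 65; 0 0 -0.05 0 65; 0 0 -0.1 0 65",
)

```text
time: 44.9
position: [0.5591, 0.3232, 0.123]
tcp_rot: [0.708, 0.706, -0.003, -0.001]
ft_force: [1.0, 0.0, 0.7]
opening: 0.0605
```

Request:
carry_out(
  motion="0 0 -0.04 0 65; 0 0 -0.08 0 65; -0.04 0.005 -0.09 0 65; -0.08 0.01 -0.09 0.01 65; -0.12 0.015 -0.09 0.03 65",
)

```text
time: 45.4
position: [0.5762, 0.2033, 0.2156]
tcp_rot: [0.718, 0.696, 0.001, 0.001]
ft_force: [0.3, -0.6, -0.1]
opening: 0.0604
```

Run:
```python
from h import *
hubs();phubs('d2');plan([.60,-.0335,.21],-2)
c=cam('scene'); cv2.imwrite('pics/e2.png',cv2.resize(c['color'][100:350,160:440],None,fx=2.4,fy=2.4))
```

```text
scene 247 mean [0.5931 0.3305 0.0289] topmean [0.5933 0.3314 0.0317] min [0.577 0.274 0.014] max [0.613 0.394 0.043] axis [-0.105 -0.995] rect [595.6 333.9] [119.9  35.7] 83.4
top 292 mean [ 0.5939 -0.0333  0.0976] min [ 0.568 -0.066  0.077] max [ 0.622 -0.002  0.116] axis [-0.071 -0.997]
scene 556 mean [ 0.5978 -0.0381  0.0955] min [ 0.573 -0.066  0.074] max [ 0.628 -0.01   0.115] axis [-0.059 -0.998]
t 45.6 pos [0.576  0.2034 0.2146] jaw -1.9 tilt 0.0 F [-0.4  0.4  0.1] open 0.0603 q6 0.29
-> -0.2359 0.0321 0.0045 0.001
```

View pics/e2.png

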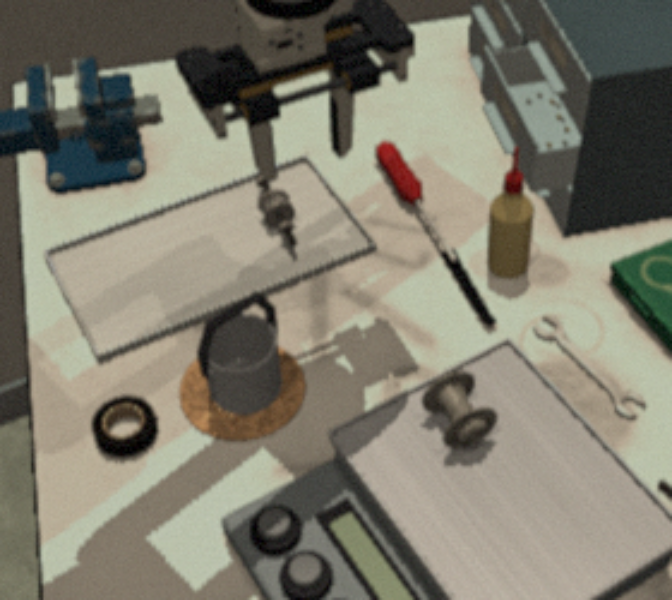

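Request:
carry_out(
  motion="-0.048 0.006 0 0 65; -0.096 0.012 0 0 65; -0.144 0.018 0 0 65; -0.192 0.024 0 0 65; -0.237 0.031 0 0 65",
)

```text
time: 46.15
position: [0.5994, -0.0341, 0.2146]
tcp_rot: [0.718, 0.696, 0.0, -0.0]
ft_force: [-0.1, 0.0, 0.1]
opening: 0.0604
```

Request:
carry_out(
  motion="0 0 0 0 65; 0 0 0.03 0 65; 0 0 0.06 0 65; 0 0 0.07 0 65; 0 0 0.07 0 65",
)

```text
time: 46.65
position: [0.5978, -0.032, 0.1424]
tcp_rot: [0.718, 0.696, -0.001, -0.002]
ft_force: [0.6, 0.2, 0.8]
opening: 0.0606
```

Run:
```python
from h import *
plan([.599,-.035,.087],-2)
```

```text
t 46.6 pos [ 0.5978 -0.032   0.1424] jaw -1.7 tilt 0.3 F [0.6 0.2 0.8] open 0.0606 q6 -0.11
-> -0.0030 0.0015 0.0554 0.005
```

Request:
carry_out(
  motion="-0.002 0 0.02 0 65; -0.002 0 0.04 0 65; -0.002 0 0.05 0 65; -0.002 0 0.055 0 65; -0.002 0 0.055 0 65",
)

```text
time: 47.15
position: [0.5993, -0.0354, 0.0899]
tcp_rot: [0.718, 0.696, 0.0, 0.0]
ft_force: [0.1, 0.4, -0.4]
opening: 0.0604
```

Request:
carry_out(
  motion="0 0 0 0 55; 0 0 0 0 45; 0 0 0 0 38; 0 0 0 0 0; 0 0 0 0 0",
)

```text
time: 47.65
position: [0.5995, -0.0358, 0.0901]
tcp_rot: [0.718, 0.696, 0.0, 0.0]
ft_force: [0.6, -0.7, 2.2]
opening: 0.0302
```

Request:
carry_out(
  motion="0 0 0 0 0; 0 0 0 0 0; 0 0 0 0 0; 0 0 0 0 0; 0 0 0 0 0",
)

```text
time: 48.15
position: [0.5995, -0.0358, 0.0901]
tcp_rot: [0.718, 0.696, 0.0, 0.0]
ft_force: [0.5, 0.1, 5.8]
opening: 0.0301
```

Request:
carry_out(
  motion="0 0 0 0 0; 0 0 -0.02 0 0; 0 0 -0.06 0 0; 0 0 -0.1 0 0; 0 0 -0.14 0 0",
)

```text
time: 48.65
position: [0.598, -0.0356, 0.2296]
tcp_rot: [0.718, 0.696, -0.001, -0.001]
ft_force: [1.5, -0.2, -1.4]
opening: 0.0303
```

Run:
```python
from h import *
plan([.435,.322,.23],0)
```

```text
t 48.6 pos [ 0.598  -0.0356  0.2296] jaw -1.8 tilt 0.2 F [ 1.5 -0.2 -1.4] open 0.0303 q6 -0.11
-> 0.3522 -0.1744 0.0002 -0.032
```

Request:
carry_out(
  motion="0.03 -0.015 0 0 0; 0.065 -0.032 0 -0.01 0; 0.1 -0.05 0 -0.02 0; 0.14 -0.07 0 -0.03 0; 0.18 -0.09 0 -0.03 0",
)

```text
time: 49.15
position: [0.5133, 0.1481, 0.2284]
tcp_rot: [0.708, 0.706, -0.001, -0.001]
ft_force: [0.1, -0.3, -2.1]
opening: 0.0302
```

Request:
carry_out(
  motion="0.04 -0.02 0 0 0; 0.08 -0.04 0 0 0; 0.12 -0.06 0 0 0; 0.15 -0.075 0 0 0; 0.17 -0.083 0 0 0",
)

```text
time: 49.65
position: [0.43, 0.319, 0.2285]
tcp_rot: [0.707, 0.707, -0.001, -0.001]
ft_force: [0.3, -0.0, -1.8]
opening: 0.0304
```

Request:
carry_out(
  motion="0 0 0 0 0; 0 0 0.04 0 0; 0 0 0.08 0 0; 0 0 0.12 0 0; 0 0 0.15 0 0",
)

```text
time: 50.15
position: [0.4309, 0.3153, 0.076]
tcp_rot: [0.708, 0.706, -0.002, -0.0]
ft_force: [-0.1, 0.3, -1.9]
opening: 0.0301
```

Run:
```python
from h import *
plan([.435,.322,.033],0)
hubs('b5')
```

```text
t 50.1 pos [0.4309 0.3153 0.076 ] jaw -0.1 tilt 0.2 F [-0.1  0.3 -1.9] open 0.0301 q6 0.54
-> 0.0068 0.0043 0.0430 -0.003
top 249 mean [0.5888 0.3369 0.028 ] topmean [0.5884 0.3375 0.031 ] min [0.572 0.277 0.014] max [0.606 0.395 0.043] axis [0.123 0.992] rect [589.  335.8] [117.8  34.4] 88.8
scene 249 mean [0.5932 0.3311 0.0291] topmean [0.5937 0.333  0.0323] min [0.576 0.275 0.014] max [0.612 0.395 0.043] axis [-0.114 -0.994] rect [595.  335.2] [120.3  35.3] 83.2
scene 292 mean [0.4269 0.3007 0.0687] topmean [0.4271 0.303  0.0733] min [0.398 0.283 0.042] max [0.459 0.34  0.08 ] axis [-0.87  -0.492] rect [428.  310.4] [60.9 56.1] 4.8
```

View pics/b5_scene.png

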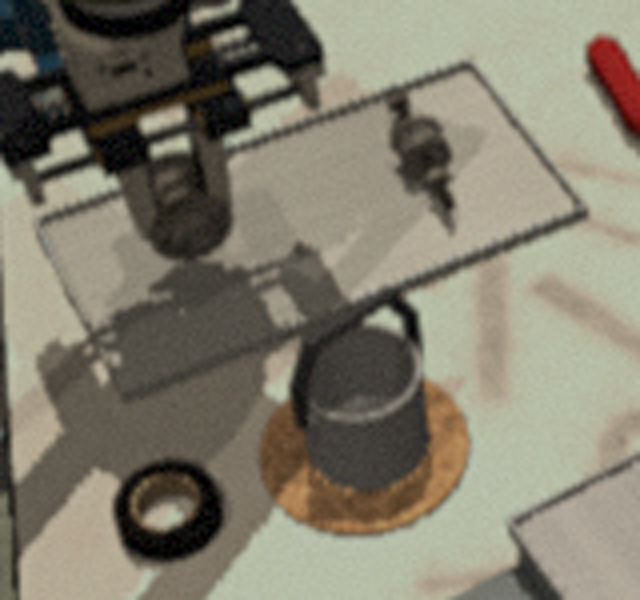

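Request:
carry_out(
  motion="0.005 0.003 0.015 0 0; 0.005 0.003 0.03 0 0; 0.005 0.003 0.036 0 0; 0.005 0.003 0.038 0 0; 0.005 0.003 0.038 0 0",
)

```text
time: 50.75
position: [0.4354, 0.3221, 0.0419]
tcp_rot: [0.708, 0.706, -0.0, 0.0]
ft_force: [-0.7, -0.6, -1.4]
opening: 0.0299
```

Request:
carry_out(
  motion="0 0 0.001 0 0; 0 0 0.002 0 0; 0 0 0.002 0 0; 0 0 0.003 0 0; 0 0 0.003 0 0",
)

```text
time: 51.25
position: [0.4352, 0.3222, 0.0385]
tcp_rot: [0.708, 0.706, -0.0, -0.0]
ft_force: [-0.4, -0.8, -1.6]
opening: 0.0305
```

Request:
carry_out(
  motion="0 0 0 0 0; 0 0 0.001 0 0; 0 0 0.001 0 0; 0 0 0.002 0 0; 0 0 0.002 0 0",
)

```text
time: 51.75
position: [0.4352, 0.3221, 0.0364]
tcp_rot: [0.708, 0.706, -0.0, -0.0]
ft_force: [0.0, 0.5, -0.6]
opening: 0.03
```

Request:
carry_out(
  motion="0 0 0.001 0 0; 0 0 0.002 0 0; 0 0 0.003 0 0; 0 0 0.003 0 0; 0 0 0.003 0 0",
)

```text
time: 52.25
position: [0.4352, 0.3222, 0.0335]
tcp_rot: [0.708, 0.706, -0.0, -0.0]
ft_force: [-0.9, 0.6, -1.9]
opening: 0.0301
```

Request:
carry_out(
  motion="0 0 0 0 0; 0 0 0.001 0 0; 0 0 0.001 0 0; 0 0 0.001 0 0; 0 0 0.001 0 0",
)

```text
time: 52.75
position: [0.4354, 0.3223, 0.033]
tcp_rot: [0.708, 0.706, 0.0, 0.0]
ft_force: [-2.0, -1.4, 5.3]
opening: 0.0302
```

Request:
carry_out(
  motion="0 0 0 0 32; 0 0 0 0 36; 0 0 0 0 42; 0 0 0 0 55; 0 0 0 0 65",
)

```text
time: 53.25
position: [0.4352, 0.3222, 0.0324]
tcp_rot: [0.708, 0.706, -0.0, -0.0]
ft_force: [0.5, -0.2, 0.3]
opening: 0.0509
```

Request:
carry_out(
  motion="0 0 0 0 65; 0 0 0 0 65; 0 0 0 0 65; 0 0 -0.05 0 65; 0 0 -0.1 0 65",
)

```text
time: 53.75
position: [0.4335, 0.3211, 0.1316]
tcp_rot: [0.708, 0.706, -0.003, -0.001]
ft_force: [1.1, 0.8, 0.2]
opening: 0.0608
```

Request:
carry_out(
  motion="0 0 -0.05 0 40; 0 0 -0.1 0 20; -0.05 0 -0.1 0 0; -0.1 0 -0.1 0 0; -0.14 0 -0.1 0 0",
)

```text
time: 54.25
position: [0.4349, 0.1805, 0.2332]
tcp_rot: [0.708, 0.707, 0.0, 0.001]
ft_force: [0.5, 0.3, 0.5]
opening: 0.0249
```

Run:
```python
from h import *
plan([.418,-.039,.2],-3)
hubs('b6')
```

```text
t 54.2 pos [0.4349 0.1805 0.2332] jaw -0.1 tilt 0.1 F [0.5 0.3 0.5] open 0.0249 q6 0.29
-> -0.2195 -0.0167 0.0332 0.051
top 247 mean [0.5888 0.3369 0.0285] topmean [0.5895 0.3394 0.0328] min [0.571 0.277 0.016] max [0.606 0.394 0.045] axis [0.122 0.993] rect [588.8 335.7] [117.8  34.3] 88.6
scene 251 mean [0.5932 0.331  0.029 ] topmean [0.5935 0.3313 0.0314] min [0.577 0.273 0.014] max [0.614 0.395 0.043] axis [-0.113 -0.994] rect [595.4 334.4] [122.8  34.9] 82.7
scene 445 mean [0.4344 0.3193 0.0375] topmean [0.4345 0.3211 0.0459] min [0.409 0.29  0.014] max [0.461 0.349 0.057] axis [-0.018 -1.   ] rect [435.  319.1] [57.6 50.7] 87.2
```

View pics/b6_scene.png

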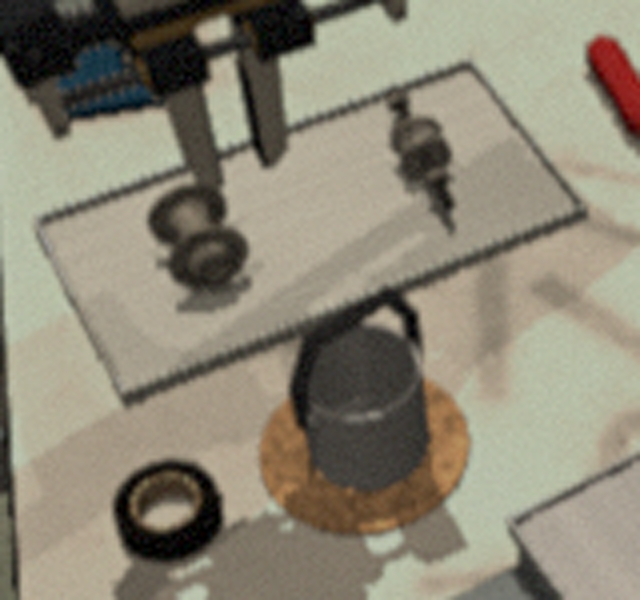

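Both hubs lie in the tray, can on the mat. On to the power key.

Request:
carry_out(
  motion="-0.048 -0.004 0 0.05 0; -0.096 -0.008 0 0.05 0; -0.144 -0.012 0 0.05 0; -0.192 -0.015 0 0.05 0; -0.219 -0.017 0 0.05 0",
)

```text
time: 54.85
position: [0.4173, -0.0391, 0.2328]
tcp_rot: [0.726, 0.688, 0.0, 0.0]
ft_force: [0.1, 0.4, 0.8]
opening: 0.0005
```

Request:
carry_out(
  motion="0 0 0 0 0; 0 0 0.04 0 0; 0 0 0.08 0 0; 0 0 0.12 0 0; 0 0 0.135 0 0",
)

```text
time: 55.35
position: [0.415, -0.0349, 0.0933]
tcp_rot: [0.725, 0.689, -0.001, -0.003]
ft_force: [0.7, -0.2, 0.2]
opening: 0.0006
```

Request:
carry_out(
  motion="0 0 0 0 0; 0 0 0 0 0; 0 0 0 0 0; 0 0 0 0 0; 0 0 0 0 0",
)

```text
time: 55.85
position: [0.4184, -0.0368, 0.0988]
tcp_rot: [0.725, 0.688, 0.001, 0.001]
ft_force: [-1.3, -0.5, -0.2]
opening: 0.0006
```

Run:
```python
from h import *
plan([.418,-.039,.066],-3)
hubs()
c=cam('scene'); cv2.imwrite('pics/e3.png',cv2.resize(c['color'][120:400,160:440],None,fx=2.1,fy=2.1))
```

```text
t 55.9 pos [ 0.4184 -0.0368  0.0988] jaw -3.0 tilt 0.1 F [-1.3 -0.5 -0.2] open 0.0006 q6 -0.16
-> -0.0022 -0.0004 0.0328 0.000
top 247 mean [0.5888 0.3367 0.0282] topmean [0.5892 0.337  0.0317] min [0.571 0.277 0.014] max [0.607 0.396 0.043] axis [0.124 0.992] rect [589.2 336.4] [119.5  34.7] 88.0
top 296 mean [0.4295 0.3225 0.0398] topmean [0.4297 0.322  0.0463] min [0.402 0.292 0.016] max [0.455 0.355 0.059] axis [-0.066 -0.998] rect [429.  323.5] [62.3 50.6] 86.7
```

View pics/e3.png

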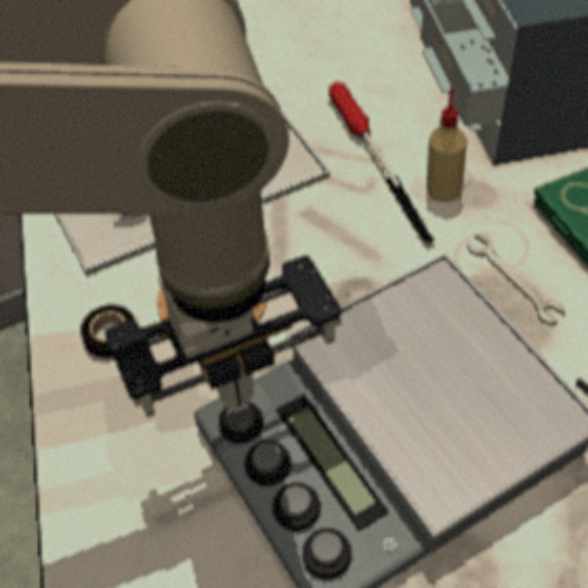

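Request:
carry_out(
  motion="-0.002 0 0.012 0 0; -0.002 0 0.022 0 0; -0.002 0 0.028 0 0; -0.002 0 0.031 0 0; -0.002 0 0.033 0 0",
)

```text
time: 56.5
position: [0.417, -0.0389, 0.0657]
tcp_rot: [0.725, 0.689, -0.001, -0.001]
ft_force: [-17.8, 1.6, 38.5]
opening: 0.0008
```

Request:
carry_out(
  motion="0 0 0 0 0; 0 0 0 0 0; 0 0 0.001 0 0; 0 0 0.001 0 0; 0 0 0.001 0 0",
)

```text
time: 57.0
position: [0.417, -0.0388, 0.0658]
tcp_rot: [0.725, 0.689, -0.001, -0.001]
ft_force: [-18.9, 2.3, 35.1]
opening: 0.0004
```

Request:
carry_out(
  motion="0 0 -0.02 0 0; 0 0 -0.06 0 0; 0 0 -0.11 0 0; 0 0 -0.16 0 0; 0 0 -0.2 0 0",
)

```text
time: 57.5
position: [0.4176, -0.0387, 0.2663]
tcp_rot: [0.725, 0.689, 0.001, 0.001]
ft_force: [0.9, 0.4, 0.4]
opening: 0.0005
```

Request:
carry_out(
  motion="0 0 0 0 0; 0 0 0 0 0; 0 0 0 0 0; 0 0 0 0 0; 0 0 0 0 0",
)

```text
time: 58.0
position: [0.4168, -0.0386, 0.262]
tcp_rot: [0.725, 0.688, -0.001, -0.001]
ft_force: [0.4, 0.3, 0.0]
opening: 0.0002
```

Run:
```python
from h import *
plan()
hubs()
for n in('scene','top'):
    c=cam(n); cv2.imwrite('pics/e4%s.png'%n,c['color'])
```

```text
t 58.0 pos [ 0.4168 -0.0386  0.262 ] jaw -3.0 tilt 0.2 F [0.4 0.3 0. ] open 0.0002 q6 -0.16
top 242 mean [0.5888 0.337  0.0284] topmean [0.5891 0.3367 0.0313] min [0.572 0.276 0.016] max [0.607 0.396 0.043] axis [0.123 0.992] rect [589.1 336.1] [119.7  34.6] 88.8
top 293 mean [0.4295 0.3225 0.0401] topmean [0.4294 0.3236 0.0465] min [0.402 0.292 0.018] max [0.455 0.355 0.06 ] axis [-0.069 -0.998] rect [428.9 324. ] [62.6 50.5] 86.8
scene 207 mean [0.4327 0.3379 0.0405] topmean [0.4349 0.3367 0.0464] min [0.411 0.301 0.014] max [0.455 0.349 0.057] axis [-0.871  0.491] rect [434.2 325.1] [43.9 47.5] 3.6
```

View pics/e4scene.png

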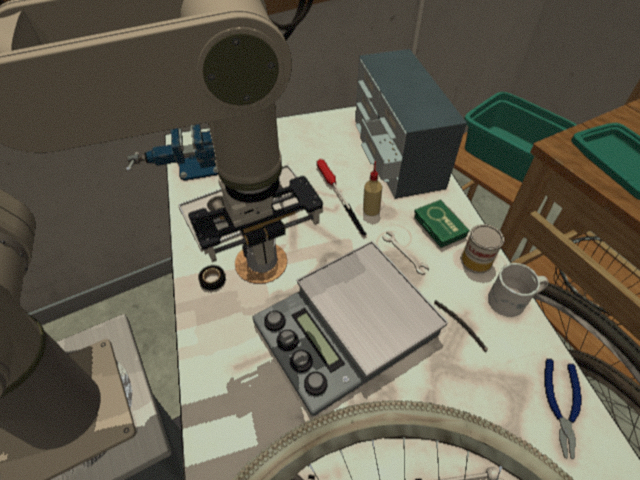

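View pics/e4top.png

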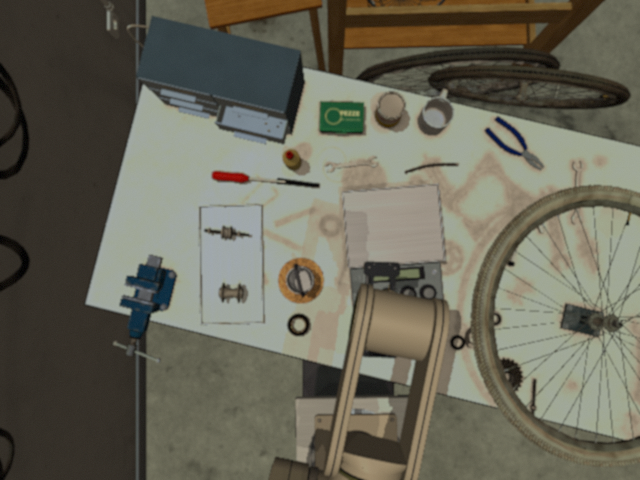

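The top view shows the hubs in the tray at (228,232) and (233,293), and the can on the mat at (302,280). The scale is clear, the keys are up and nothing else has moved.

```bash
python3 -c "
from cell import env
print(env.finish_job())"
```

```text
the job is handed in; nothing more can be done
None
```

I carried out every step of the task in order and handed the job in at 58 s of the 210 s allowed; `env.finish_job()` gave no verdict.

- **Can:** I lifted it off the scale by its bail and stood it upright on the cork mat. The last top view shows it well inside the mat.
- **Keys:** I pressed power, zero, hold, print and power again. Each time the fingers stopped with the tip about 47 mm above the bench, which matches full travel. The steady force was 17–35 N, with peaks of about 39 N on some presses. I have no direct reading of key travel.
- **Hubs:** Two were present, the bare hub and the hub driver; there was no front hub. Both were resting on the platform, released, when hold and print were pressed. Both now lie in the tray, at about (0.43, 0.32) and (0.59, 0.335).
- **Last checks:** The final pictures show the platform clear, the bystanders where they started and the gripper clear of everything. In the last scene view the keys look up.

Two things disagreed along the way:

- **Cameras:** The two cameras differed by about 5 mm in x, so I used the mean of the two.
- **Hub driver:** After I released it in the tray it ended about 3 cm from where I set it, having rolled or been knocked. It stayed well inside the walls.

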